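# Stack the filled snack tubs on their ledges

### The job

Stack the filled tubs for the fridge: the blue tub in the wooden base tray (either way round), the yellow tub on the blue one, the green tub on the yellow one, and the wooden lid on top, in that order. Turn each upper tub so that its dark tab points the opposite way to the tab of the tub right below it; then it stands squarely up on the ledges instead of sinking in and squashing the food. Keep the tubs upright, let go of everything, and leave the lemon and the garlic where they are.

Things in the scene. Friction and masses are not known exactly. Their poses are not given: they have to be found in the camera images.
- blue_tub_center (a point): Open blue tub with brown hazelnuts fixed in it, 54 mm tall. Upper band 116 x 58 mm, wall 3 mm, from 26 mm up to the rim: grasp it across the 58 mm from above. Lower well 68 x 40 mm. Point: its centre, 27 mm above the underside; x along its length to the end with the dark grey rim tab, z up. Ledge tops inside it 48 mm above the underside. All three tubs are shaped alike.
- yellow_tub_center (a point): Open yellow tub with red cherry tomatoes fixed in it, 54 mm tall. Upper band 116 x 58 mm, wall 3 mm, from 26 mm up to the rim: grasp it across the 58 mm from above. Lower well 68 x 40 mm. Point: its centre, 27 mm above the underside; x along its length to the end with the dark grey rim tab, z up. Shaped as the blue tub.
- green_tub_center (a point): Open green tub with dark purple olives fixed in it, 54 mm tall. Upper band 116 x 58 mm, wall 3 mm, from 26 mm up to the rim: grasp it across the 58 mm from above. Lower well 68 x 40 mm. Point: its centre, 27 mm above the underside; x along its length to the end with the dark grey rim tab, z up. Shaped as the blue tub.
- blue_tub_tab (a point): Middle of the blue tub's dark grey pull tab (32 mm wide, 4 mm thick, reaching 10 mm out from the rim): 62 mm from the tub's centre along its x, 52 mm above its underside.
- yellow_tub_tab (a point): The same point of the yellow tub's tab. A tub set on another with tabs at opposite ends rests on its ledges: underside 48 mm above the lower one's, its foot 6 mm inside the lower rim with 6 mm play all round.
- green_tub_tab (a point): The same point of the green tub's tab. A tub set on another with both tabs at the same end misses the ledges and sinks in: underside only about 28 mm above the lower one's.
- wood_lid_center (a point): Pale wooden lid, 40 mm tall: plug 98 x 40 x 6 mm below, plate 120 x 62 x 8 mm, bar handle on top 50 mm long (x), 14 mm wide (y), 26 mm high: grasp it across. Point: its centre, 20 mm above its underside; x along its length, z up. On a tub the plate lies on the rim, plug inside (6 mm play): underside 48 mm above the tub's. Either way round.
- base_tray: Fixed shallow brown wooden tray, 124 x 68 mm, for the bottom tub. Origin: centre of its underside; floor 6 mm above; rim 12 mm high, inner space 112 x 56 mm (a tub's foot, 98 x 40 mm, goes in with 7 mm play). x along its length, z up. Either way round.
- lemon_center (a point): Yellow lemon, 71 x 53 x 51 mm, lying loose on the worktop; its centre. Leave it alone.
- garlic_center (a point): Whitish garlic bulb, 56 mm wide and tall, loose on the worktop; its centre. Leave it alone.

How it is judged:
By the outcome, as a careful person would: the job done as asked, in the order asked, and still so for the second after the job is handed in, with the robot touching nothing.
It also fails if it takes over 131 s, if anything falls off the work surface, if the arm or the gripper's body presses on something with over 40 N, if the wrist force passes 120 N, or if a joint passes its speed limit or range.

### The arm

A 7-joint arm with a two-finger parallel gripper is mounted at the origin on a cart in front of the work surface, level with it; the furniture and walls round the work are solid. World frame = base frame: x ahead of the robot, y to its left, z up, the work surface at z = 0. Lengths are in mm, angles in rad, forces in N, time in s.
With the tool pointing down it reaches from about 400 to 875 mm from the base axis. Payload 4.4 kg.
Tool frame: the origin (TCP) lies on the centre line of the jaws, within the pads' length; the fingertips stand 25 mm ahead of it and the grasp point (between the pads) lies 6 mm ahead of it; z points along the fingers, x is the direction in which the jaws open and shut, and the axes are right-handed (so a half turn about z gives the same grasp; the last joint's range is limited). The gripper opens to 85 mm and grips with 20 to 120 N. Pads are 22 mm wide; open, the fingers measure 114 mm over their backs; the gripper's body (76 mm by 85 mm) begins 54 mm behind the grasp point. The pads swing forward as they close: fully open they stand 13 mm farther back than shut.
Start: joints at [1.183, 0.628, 0.038, 1.517, -0.027, 0.996, -0.02], TCP at [205.605, -616.639, 256.313] pointing down, gripper open.
Joint ranges: [-3.06, 3.06], [-0.37, 2.12], [-1.25, 1.32], [0.18, 2.47], [-1.1, 4.24], [0.23, 1.98], [-2.94, 2.94]. Speed limits (rad/s): [2.57, 2.57, 3.14, 3.14, 3.14, 3.14, 3.14].

### API

Orientations are given as [roll, pitch, yaw] about the fixed x, y, z axes, in that order (R = Rz(yaw) Ry(pitch) Rx(roll)).
In Python, from cell import ctrl, cams gives the robot as it stands. The module is installed in compiled form; this text tells all that it offers.
- The arm moves only by the tool step_arm, never from a script. Its arguments are lists of equal length, an entry for each row: "linear": the shift along the tool's x, y, z in mm, a list of three; "yaw": the turn about the tool's z in rad; "gripper": the opening, from -1 (shut) to 1 (fully open). A call has 1 to 8 rows; each row is the pose to reach, as a shift and turn from the pose commanded when the call began, along the tool's axes at that moment; what a row does not reach only later rows make up. A row lasts 1/12 s, in which the tool goes at most 41.7 mm and 7.16 degrees, less where a joint would pass 70% of its speed; a pose out of reach is approached as far as the arm can. A call with a gripper value outside its range is refused whole. The fingers move at their own pace and stop on an object; the grip force is fixed at half the most. Time passes only in rows, so rows that repeat a pose let the fingers close. It gives the time, the measured TCP pose, the force and the opening at its end, in the units of the state.
- ctrl.read_state(): the state, without advancing time (a new reading comes with each control period).
- cams.get_image(name): name is "scene" or "top"; returns a dict with "frame" (400x640x3 uint8, red, green, blue), "depth" (400x640 float32, mm along the optical axis (not along the pixel's ray), 0 where there is no reading), "intrinsics" (3x3 intrinsics, pixels), "cam_to_world" (4x4, takes a point from camera to world coordinates). Camera axes: x right, y down, z forward; pixel columns grow to the right and rows downward; lengths in mm; the calibration is good to about 2 mm. A picture is of the moment at which its call begins.
- ctrl.finish_job(): hands the job in, once; it reports no verdict.
Trained networks look in the newest picture that a camera, given by its name, has taken for a name from the list of things; names that differ only in an ending like _2 or _b are one class to them, and where a whole thing is asked for, a point or a joint stands for the part that bears it (a point fixed in the world has none). Each returns a list of dicts, best first, with "conf" (0 to 1); they miss things now and then, are a little off and sometimes report something else, mostly with a low value. They report only what shows in the picture. A call takes as long as a camera call.
- cams.regions_of(camera, name): "pixels" (400x640 bool, what is visible of it) and "pixel" ([column, row] in pixels, amid what is visible of it).
The state is a dict: "clock": time; "qpos": joint angles; "qd": joint speeds; "tau": joint torques, N m; "eef_pos": TCP position; "tool_rot": TCP orientation; "force": force on the tool from outside, world axes, zero at the start; "torque": the same for the moment, N m; "width": finger opening in mm.
Only numpy, scipy, OpenCV 4.12 (cv2) and the standard library are available. Lean on these libraries where they do the work, as an engineer would, in place of code of your own. Each camera call takes 0.05 s, during which the arm holds its last target.

## Working session

There is one attempt and no reset: what is moved stays moved. The work goes in short steps, Python scripts to look and compute and a tool call to move; the robot and the scene stay as the last step left them, time stands still between calls to the robot, and variables do not carry over. Pictures are saved under pics/ and viewed, and the job is handed in when it is done.

Besides the shell and the picture viewer there is one more tool, called after "Request:" as name(argument=value, ...), one argument or row to a line, values as JSON. step_arm: Moves the arm, as the interface text tells. Its arguments: {"type":"object","properties":{"linear":{"type":"array"},"yaw":{"type":"array"},"gripper":{"type":"array"}},"required":["linear","yaw","gripper"]}

```bash
mkdir -p pics
cat > h.py <<'E'
import numpy as np, cv2
from cell import ctrl, cams
def pts(im,mask):
    K=im['intrinsics'];T=im['cam_to_world'];d=im['depth']
    v,u=np.nonzero(mask&(d>0));z=d[v,u]
    p=np.stack([(u-K[0,2])*z/K[0,0],(v-K[1,2])*z/K[1,1],z,np.ones_like(z)])
    return (T@p)[:3].T
E
python3 - <<'E'
from h import *
for c in ['scene','top']:
    im=cams.get_image(c); cv2.imwrite(f'pics/{c}0.png',im['frame'][:,:,::-1]); print(c,im['cam_to_world'].round(2).tolist(),im['intrinsics'].tolist())
s=ctrl.read_state();print(s)
E
```

```text
scene [[0.76, -0.29, 0.59, 1.47], [-0.66, -0.34, 0.67, -570.22], [0.01, -0.89, -0.45, 437.48], [0.0, 0.0, 0.0, 1.0]] [[464.58152640631545, 0.0, 318.0267533970485], [0.0, 464.58152640631545, 196.3126986120777], [0.0, 0.0, 1.0]]
top [[0.0, -0.99, 0.11, 410.28], [-1.0, 0.0, 0.02, 8.02], [-0.02, -0.11, -0.99, 924.64], [0.0, 0.0, 0.0, 1.0]] [[389.6891361438965, 0.0, 320.45399812792823], [0.0, 389.6891361438965, 201.2808221138415], [0.0, 0.0, 1.0]]
{'clock': 0.1, 'qpos': array([ 1.18317852,  0.62922051,  0.03844606,  1.51825599, -0.02699845,
        0.99633203, -0.01998525]), 'qd': array([-0.00032654, -0.00167755, -0.00037482, -0.00393093,  0.00060339,
        0.0011881 ,  0.00053755]), 'tau': array([ 2.77262530e-03, -5.64538407e+01,  1.23061717e+00, -1.93974119e+01,
        1.13212253e-02,  5.48226977e-03, -1.55745880e-05]), 'eef_pos': array([ 205.45393476, -616.12848562,  255.50635769]), 'tool_rot': array([ 3.14157529e+00,  1.69788833e-03, -1.24896372e+00]), 'force': array([0.46554223, 0.41947792, 0.39583224]), 'torque': array([ 0.02432735, -0.01544319,  0.00520116]), 'width': 85.30557861227003}
```

View pics/scene0.png

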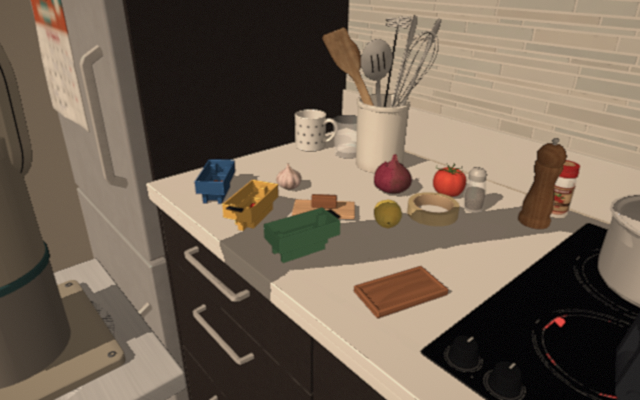

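View pics/top0.png

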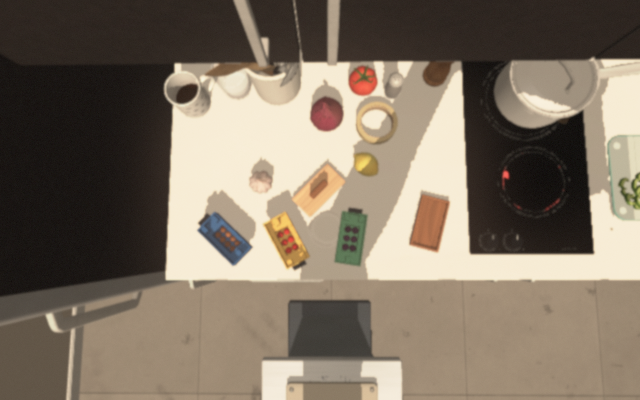

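The scene view shows the blue (215,178), yellow (250,203) and green (303,233) tubs, the lid (325,207) and the tray (402,290). In the top view they are at (224,238), (287,240), (351,237), (319,188) and (430,222). The garlic is at (261,181) and the lemon at (367,163).

Run:
```python
from h import *
im=cams.get_image('top'); vis=cv2.resize(im['frame'][140:290,180:470,::-1],None,fx=2.7,fy=2.7,interpolation=cv2.INTER_CUBIC);cv2.imwrite('pics/crop.png',vis)
im2=cams.get_image('scene')
for n in ['blue_tub_center','yellow_tub_center','green_tub_center','blue_tub_tab','yellow_tub_tab','green_tub_tab','wood_lid_center','base_tray','lemon_center','garlic_center']:
  for c,I in (('top',im),('scene',im2)):
    r=cams.regions_of(c,n)
    if not r: print(n,c,None);continue
    m=r[0]['pixels'];p=pts(I,m)
    if len(p)==0: continue
    zt=np.percentile(p[:,2],97)
    print(n,c,[round(x['conf'],2) for x in r][:3],m.sum(),np.round(r[0]['pixel']),'med',np.median(p,0).round(),'z97',zt.round(1))
    if c=='top':
      for lab,lo,hi in (('rim',44,62),('low',4,18),('lidplate',9,20),('bar',33,46)):
        q=p[(p[:,2]>lo)&(p[:,2]<hi)]
        if len(q)>25:
            R=cv2.minAreaRect(q[:,:2].astype(np.float32)); print('   ',lab,len(q),q[:,2].mean().round(1),np.round(R[0],1),np.round(R[1],1),round(R[2],1))
```

```text
blue_tub_center top [0.88, 0.52] 1553 [222. 237.] med [429. 248.  30.] z97 55.4
    rim 464 51.4 [428.8 243.8] [126.2  58.5] 46.8
    low 190 13.7 [425.9 242.8] [59.8 32.6] 46.7
    lidplate 229 16.5 [425.7 242.4] [60.6 32.4] 46.8
    bar 173 40.2 [425.5 238.8] [114.4  56. ] 46.9
blue_tub_center scene [0.84] 1318 [213. 179.] med [419. 226.  37.] z97 53.3
yellow_tub_center top [0.91] 1404 [289. 240.] med [420. 102.  29.] z97 55.3
    rim 377 51.7 [417.9  98.4] [124.6  58.1] 28.7
    low 126 12.8 [421.9 101.4] [61.5 33. ] 28.6
    lidplate 177 17.3 [422.3 101.7] [60.4 33.2] 28.9
    bar 83 40.2 [422.9  99.7] [109.5  55.3] 28.8
yellow_tub_center scene [0.88] 1896 [251. 204.] med [419.  92.  37.] z97 53.4
green_tub_center top [0.94, 0.73] 1418 [354. 237.] med [429. -47.  29.] z97 55.1
    rim 363 51.7 [430.8 -45.4] [ 57.9 125.2] 81.2
    low 159 12.6 [426.4 -45.4] [33.4 61.7] 81.3
    lidplate 170 16.7 [427.5 -45.5] [33.4 59.6] 81.3
    bar 66 39.6 [426.5 -43.5] [ 55.2 110.3] 81.3
green_tub_center scene [0.71] 2871 [302. 235.] med [423. -59.  37.] z97 53.2
blue_tub_tab top [0.62] 1545 [2
[... 1362 characters left out ...]
.] med [ 462. -232.    6.] z97 13.3
    low 1359 7.6 [ 462.4 -231.6] [ 68.7 123.8] 74.8
    lidplate 364 11.5 [ 462.2 -231.7] [ 68.2 123. ] 75.1
base_tray scene [0.71] 2827 [399. 292.] med [ 457. -234.    6.] z97 11.6
lemon_center top [0.79, 0.25] 488 [365. 161.] med [595. -81.  43.] z97 51.6
    rim 228 48.0 [598.9 -83.1] [43.  36.8] 63.1
    bar 250 40.2 [597.8 -82.4] [51.2 51.5] 89.3
lemon_center scene [0.75] 617 [389. 212.] med [583. -97.  36.] z97 49.7
garlic_center top [0.76] 421 [262. 180.] med [556. 162.  37.] z97 49.8
    rim 50 47.9 [557.7 164.6] [16.2 20.3] 78.1
    bar 264 39.0 [557.5 164.6] [45.  44.8] 90.0
garlic_center scene [0.87] 435 [287. 177.] med [548. 149.  29.] z97 46.8
```

View pics/crop.png

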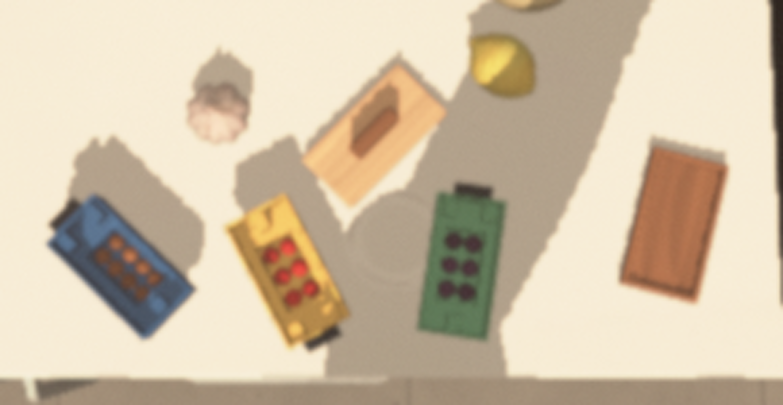

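```bash
cat > go.py <<'E'
# usage: go.py x y z yawdeg : shift from measured pose, tool axes
import sys
from h import *
from scipy.spatial.transform import Rotation as Ro
s=ctrl.read_state();p=s['eef_pos'];R=Ro.from_euler('xyz',s['tool_rot'])
a=list(map(float,sys.argv[1:]))
print('t',s['clock'],'pos',p.round(1),'rpy',np.degrees(s['tool_rot']).round(1),'F',s['force'].round(1),'w',round(s['width'],1))
for i in range(0,len(a),4):
    t=np.array(a[i:i+3]);d=R.inv().apply(t-p)
    dy=np.radians((a[i+3]-np.degrees(s['tool_rot'][2])+180)%360-180)
    print('shift',d.round(1),'yaw',round(-dy,3),'rows>=',round(max(np.linalg.norm(d)/41.7,abs(dy)/0.125),1))
E
python3 go.py 330 -430 230 -71.6  450 -250 200 -71.6
```

```text
t 1.2 pos [ 205.6 -616.6  256.3] rpy [-180.     0.   -71.6] F [ 0.7 -0.4 -0.4] w 85.2
shift [-137.7 -177.    26.3] yaw 0.001 rows>= 5.4
shift [-270.5 -347.8   56.3] yaw 0.001 rows>= 10.7
```

Request:
step_arm(
  linear=[
    [-20,-27,5],
    [-45,-60,10],
    [-72,-93,15],
    [-99,-127,20],
    [-126,-161,25],
    [-150,-194,30],
    [-172,-222,35],
    [-185,-238,40],
  ],
  yaw=[0,0,0,0,0,0,0,0],
  gripper=[1,1,1,1,1,1,1,1],
)

```text
clock: 1.87
eef_pos: [376.2, -360.9, 216.3]
tool_rot: [-3.139, 0.002, -1.243]
force: [-0.3, -0.7, 0.6]
width: 85.2
```

```bash
python3 go.py 470 -200 190 -60  450 0 180 -43.2 425.4 240 130 -43.2
```

```text
t 1.8667 pos [ 376.2 -360.9  216.3] rpy [-1.799e+02  1.000e-01 -7.120e+01] F [-0.3 -0.7  0.6] w 85.2
shift [-122.1 -140.5   26.8] yaw -0.196 rows>= 4.5
shift [-317.9 -185.9   37.3] yaw -0.489 rows>= 8.9
shift [-552.9 -239.7   87.8] yaw -0.489 rows>= 14.6
```

Request:
step_arm(
  linear=[
    [-25,-14,3],
    [-60,-35,7],
    [-95,-56,11],
    [-130,-77,15],
    [-165,-98,19],
    [-200,-119,23],
    [-235,-139,27],
    [-270,-158,31],
  ],
  yaw=[0,-0.05,-0.11,-0.17,-0.23,-0.29,-0.35,-0.41],
  gripper=[1,1,1,1,1,1,1,1],
)

```text
clock: 2.53
eef_pos: [438.0, -57.8, 185.5]
tool_rot: [-3.141, -0.001, -0.836]
force: [0.2, -0.5, -0.1]
width: 85.2
```

```bash
python3 go.py 425.4 240.1 130 -43.2
```

```text
t 2.5333 pos [438.  -57.8 185.5] rpy [-1.799e+02 -1.000e-01 -4.790e+01] F [ 0.2 -0.5 -0.1] w 85.2
shift [-229.6 -190.3   55.5] yaw -0.082 rows>= 7.3
```

Request:
step_arm(
  linear=[
    [-30,-25,8],
    [-62,-52,15],
    [-94,-79,23],
    [-126,-106,31],
    [-158,-133,39],
    [-190,-158,47],
    [-215,-178,53],
    [-226,-188,55],
  ],
  yaw=[-0.01,-0.02,-0.03,-0.04,-0.05,-0.06,-0.07,-0.075],
  gripper=[1,1,1,1,1,1,1,1],
)

```text
clock: 3.2
eef_pos: [425.2, 240.3, 129.7]
tool_rot: [-3.139, 0.002, -0.757]
force: [0.7, -0.9, -0.3]
width: 85.0
```

Request:
step_arm(
  linear=[
    [0,0,0],
    [0,0,0],
  ],
  yaw=[0,0],
  gripper=[1,1],
)

```text
clock: 3.37
eef_pos: [426.0, 234.6, 130.2]
tool_rot: [3.141, -0.0, -0.762]
force: [-0.1, -0.2, -0.9]
width: 85.1
```

```bash
python3 go.py 425.4 240.1 46 -43.2
```

```text
t 3.3667 pos [426.  234.6 130.2] rpy [180.   -0.  -43.7] F [-0.1 -0.2 -0.9] w 85.1
shift [-4.2 -3.5 84.2] yaw -0.008 rows>= 2.0
```

Request:
step_arm(
  linear=[
    [-4,-3,10],
    [-4,-3.5,25],
    [-4,-3.5,42],
    [-4,-3.5,59],
    [-4,-3.5,73],
    [-4,-3.5,82],
    [-4,-3.5,84],
    [-4,-3.5,84],
  ],
  yaw=[-0.008,-0.008,-0.008,-0.008,-0.008,-0.008,-0.008,-0.008],
  gripper=[1,1,1,1,1,1,1,1],
)

```text
clock: 4.03
eef_pos: [425.7, 238.2, 45.8]
tool_rot: [3.14, 0.0, -0.757]
force: [0.5, 0.6, 0.3]
width: 85.0
```

```bash
python3 go.py 425.4 240.1 46 -43.2
python3 - <<'E'
from h import *
im=cams.get_image('scene'); cv2.imwrite('pics/s1.png',cv2.resize(im['frame'][100:260,130:390,::-1],None,fx=3,fy=3))
E
```

```text
t 4.0333 pos [425.7 238.2  45.8] rpy [179.9   0.  -43.4] F [0.5 0.6 0.3] w 85.0
shift [-1.5 -1.2 -0.2] yaw -0.004 rows>= 0.0
```

View pics/s1.png

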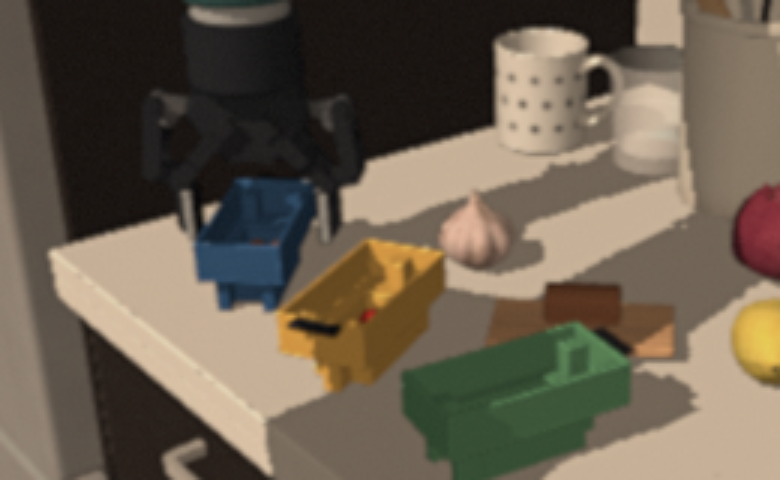

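The fingers straddle the blue tub at (180,210) and (325,215), with nothing else in their way. I'll close them.

Request:
step_arm(
  linear=[
    [-1.5,-1,0],
    [-1.5,-1,0],
    [-1.5,-1,0],
    [-1.5,-1,0],
    [-1.5,-1,0],
    [-1.5,-1,0],
    [-1.5,-1,0],
    [-1.5,-1,0],
  ],
  yaw=[0,0,0,0,0,0,0,0],
  gripper=[0.3,0,-0.5,-1,-1,-1,-1,-1],
)

```text
clock: 4.75
eef_pos: [425.8, 241.6, 47.3]
tool_rot: [-3.14, -0.0, -0.756]
force: [-0.6, -0.0, 5.7]
width: 56.9
```

Request:
step_arm(
  linear=[
    [0,0,-5],
    [0,0,-15],
    [0,0,-30],
    [0,0,-50],
    [0,0,-70],
    [0,0,-85],
    [0,0,-95],
    [0,0,-98],
  ],
  yaw=[0,0,0,0,0,0,0,0],
  gripper=[-1,-1,-1,-1,-1,-1,-1,-1],
)

```text
clock: 5.42
eef_pos: [426.1, 241.4, 146.4]
tool_rot: [-3.138, -0.001, -0.756]
force: [0.9, 0.2, -1.2]
width: 57.3
```

```bash
python3 go.py 462.3 -231.7 150 -105.2
python3 - <<'E'
from h import *
im=cams.get_image('scene'); cv2.imwrite('pics/s2.png',cv2.resize(im['frame'][60:260,130:390,::-1],None,fx=3,fy=3))
E
```

```text
t 5.4167 pos [426.1 241.4 146.4] rpy [-1.798e+02 -1.000e-01 -4.330e+01] F [ 0.9  0.2 -1.2] w 57.3
shift [351.  319.4  -4.3] yaw 1.08 rows>= 11.4
```

View pics/s2.png

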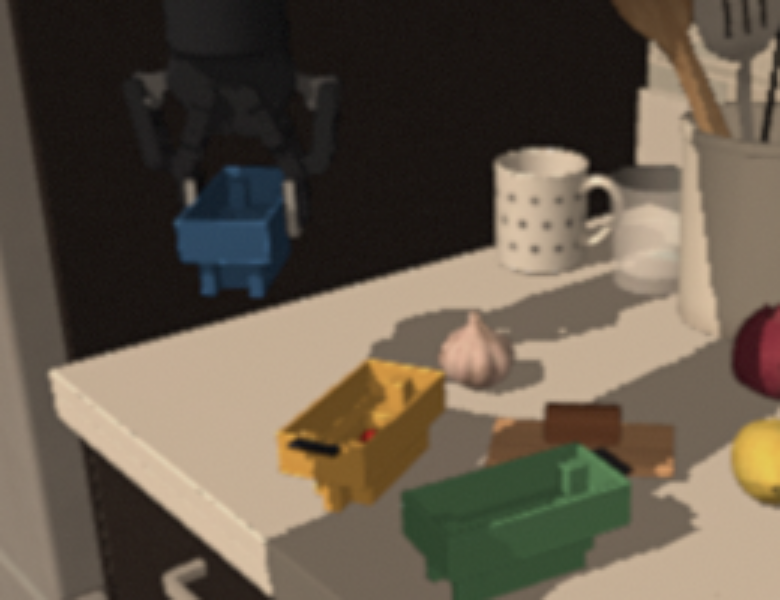

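Request:
step_arm(
  linear=[
    [10,9,-1],
    [30,27,-2],
    [55,50,-3],
    [82,75,-4],
    [110,100,-4],
    [138,126,-4],
    [166,151,-4],
    [194,177,-4],
  ],
  yaw=[0.02,0.08,0.16,0.24,0.32,0.4,0.48,0.56],
  gripper=[-1,-1,-1,-1,-1,-1,-1,-1],
)

```text
clock: 6.13
eef_pos: [443.8, -23.4, 147.5]
tool_rot: [3.139, 0.0, -1.321]
force: [1.3, 0.6, -1.2]
width: 57.1
```

```bash
python3 go.py 463.6 -232.1 150 -105.2
```

```text
t 6.1333 pos [443.8 -23.4 147.5] rpy [179.9   0.  -75.7] F [ 1.3  0.6 -1.2] w 57.1
shift [207.1  32.4  -2.5] yaw 0.515 rows>= 5.0
```

Request:
step_arm(
  linear=[
    [35,5,-1],
    [70,11,-2],
    [105,16,-2],
    [138,21,-2],
    [168,26,-2],
    [190,30,-2],
    [202,32,-2],
    [205,32,-2],
  ],
  yaw=[0.08,0.16,0.24,0.33,0.41,0.47,0.51,0.515],
  gripper=[-1,-1,-1,-1,-1,-1,-1,-1],
)

```text
clock: 6.8
eef_pos: [464.4, -230.2, 149.5]
tool_rot: [3.14, -0.002, -1.837]
force: [0.0, -1.0, -1.2]
width: 56.7
```

Request:
step_arm(
  linear=[
    [0,0,5],
    [0,0,10],
    [0,0,10],
  ],
  yaw=[0,0,0],
  gripper=[-1,-1,-1],
)

```text
clock: 7.05
eef_pos: [465.0, -224.6, 138.9]
tool_rot: [3.138, 0.002, -1.828]
force: [-0.8, 0.5, -1.9]
width: 57.1
```

```bash
python3 go.py 463.6 -232.1 57 -105.2
python3 - <<'E'
from h import *
im=cams.get_image('scene'); cv2.imwrite('pics/s3.png',cv2.resize(im['frame'][140:340,280:540,::-1],None,fx=3,fy=3))
E
```

```text
t 7.05 pos [ 465.  -224.6  138.9] rpy [ 1.798e+02  1.000e-01 -1.047e+02] F [-0.8  0.5 -1.9] w 57.1
shift [ 7.7 -0.8 81.9] yaw 0.008 rows>= 2.0
```

View pics/s3.png

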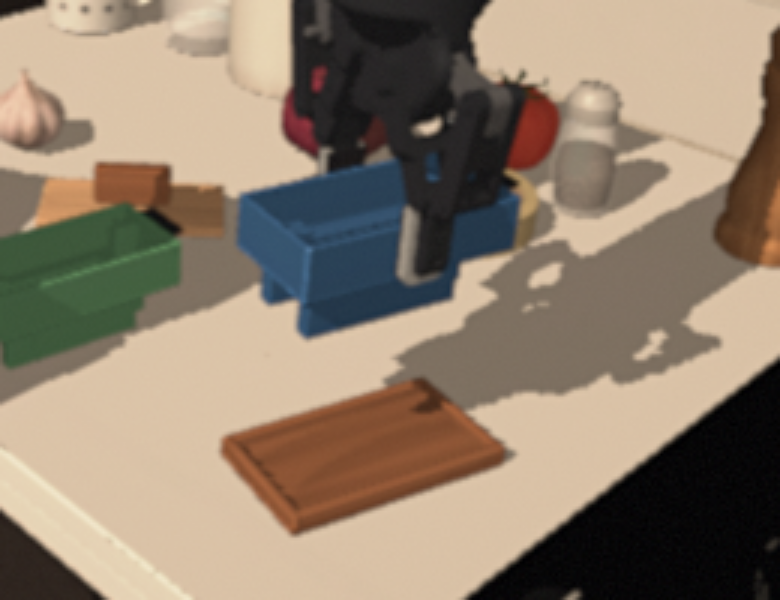

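The blue tub hangs level at (375,240) above the tray at (365,455), and the two are aligned. I'll centre it and lower it.

Request:
step_arm(
  linear=[
    [4,0,5],
    [7.5,-1,15],
    [7.5,-1,28],
    [7.5,-1,42],
    [7.5,-1,54],
    [7.5,-1,63],
    [7.5,-1,68],
    [7.5,-1,68],
  ],
  yaw=[0.008,0.008,0.008,0.008,0.008,0.008,0.008,0.008],
  gripper=[-1,-1,-1,-1,-1,-1,-1,-1],
)

```text
clock: 7.77
eef_pos: [464.2, -234.5, 71.1]
tool_rot: [3.14, 0.0, -1.839]
force: [-0.7, -0.3, -0.6]
width: 57.6
```

Request:
step_arm(
  linear=[
    [0,0,0],
    [0,0,0],
  ],
  yaw=[0,0],
  gripper=[-1,-1],
)

```text
clock: 7.93
eef_pos: [465.2, -235.0, 72.7]
tool_rot: [-3.141, -0.0, -1.839]
force: [0.2, 0.2, -2.5]
width: 57.3
```

```bash
python3 go.py 463.6 -232.1 53 -105.2
python3 - <<'E'
from h import *
im=cams.get_image('scene'); cv2.imwrite('pics/s4.png',cv2.resize(im['frame'][180:340,310:510,::-1],None,fx=3.7,fy=3.7))
E
```

```text
t 7.9333 pos [ 465.2 -235.    72.7] rpy [-179.9   -0.  -105.4] F [ 0.2  0.2 -2.5] w 57.3
shift [-2.4  2.3 19.7] yaw -0.003 rows>= 0.5
```

View pics/s4.png

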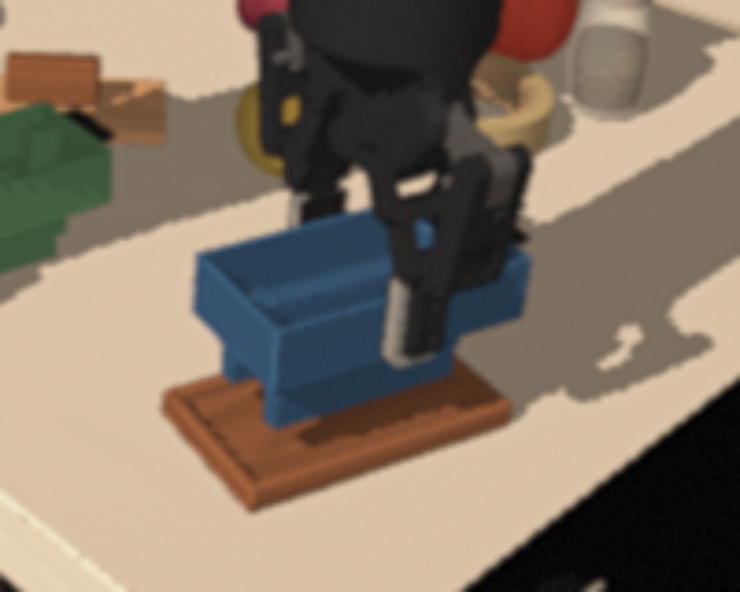

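Request:
step_arm(
  linear=[
    [-1,1,2],
    [-2.5,2.3,5],
    [-2.5,2.3,8],
    [-2.5,2.3,11],
    [-2.5,2.3,14],
    [-2.5,2.3,17],
    [-2.5,2.3,19],
    [-2.5,2.3,19],
  ],
  yaw=[0,0,0,0,0,0,0,0],
  gripper=[-1,-1,-1,-1,-1,-1,-1,-1],
)

```text
clock: 8.65
eef_pos: [463.2, -231.8, 53.4]
tool_rot: [3.142, 0.0, -1.839]
force: [-1.0, 0.4, 0.9]
width: 57.3
```

Request:
step_arm(
  linear=[
    [0,0,0.5],
    [0,0,0.5],
  ],
  yaw=[0,0],
  gripper=[-1,-1],
)

```text
clock: 8.82
eef_pos: [463.2, -231.8, 53.3]
tool_rot: [-3.142, 0.0, -1.839]
force: [-1.8, 1.3, 6.9]
width: 57.0
```

```bash
python3 go.py 463.6 -232.1 53 -105.2
python3 - <<'E'
from h import *
im=cams.get_image('scene'); cv2.imwrite('pics/s5.png',cv2.resize(im['frame'][180:340,310:510,::-1],None,fx=3.7,fy=3.7))
E
```

```text
t 8.8167 pos [ 463.2 -231.8   53.3] rpy [-180.     0.  -105.4] F [-1.8  1.3  6.9] w 57.0
shift [ 0.2 -0.5  0.3] yaw -0.003 rows>= 0.0
```

View pics/s5.png

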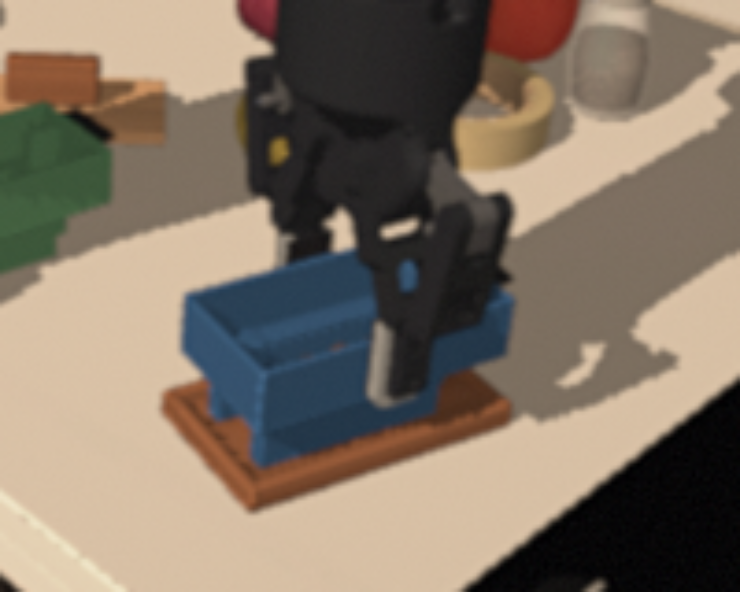

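The foot sits inside the tray rim at (270,455), with a contact force of about 7 N. I'll release and rise.

Request:
step_arm(
  linear=[
    [0,0,0],
    [0,0,0],
    [0,0,0],
    [0,0,0],
    [0,0,0],
    [0,0,0],
  ],
  yaw=[0,0,0,0,0,0],
  gripper=[0.2,0.6,1,1,1,1],
)

```text
clock: 9.37
eef_pos: [463.3, -231.8, 52.7]
tool_rot: [3.142, 0.0, -1.839]
force: [-0.3, -0.6, 0.8]
width: 85.5
```

Request:
step_arm(
  linear=[
    [0,0,-5],
    [0,0,-15],
    [0,0,-30],
    [0,0,-50],
    [0,0,-70],
    [0,0,-85],
    [0,0,-95],
    [0,0,-98],
  ],
  yaw=[0,0,0,0,0,0,0,0],
  gripper=[1,1,1,1,1,1,1,1],
)

```text
clock: 10.03
eef_pos: [464.2, -232.2, 153.0]
tool_rot: [-3.138, -0.0, -1.839]
force: [-0.8, -0.2, -0.9]
width: 85.7
```

```bash
python3 go.py 422.3 100.3 135 -61.3
```

```text
t 10.0333 pos [ 464.2 -232.2  153. ] rpy [-179.8   -0.  -105.4] F [-0.8 -0.2 -0.9] w 85.7
shift [-309.5  128.6   17.4] yaw -0.769 rows>= 8.0
```

Request:
step_arm(
  linear=[
    [-20,8,0],
    [-55,23,0],
    [-93,39,1],
    [-131,55,3],
    [-169,71,6],
    [-205,86,9],
    [-240,100,12],
    [-270,112,14],
  ],
  yaw=[-0.05,-0.14,-0.24,-0.34,-0.44,-0.54,-0.63,-0.7],
  gripper=[1,1,1,1,1,1,1,1],
)

```text
clock: 10.7
eef_pos: [425.7, 60.8, 136.4]
tool_rot: [3.141, 0.001, -1.133]
force: [-0.0, 0.9, 0.0]
width: 85.4
```

Request:
step_arm(
  linear=[
    [-15,-11,1],
    [-25,-18,2],
    [-25,-18,3],
    [-25,-18,3],
  ],
  yaw=[-0.05,-0.069,-0.069,-0.069],
  gripper=[1,1,1,1],
)

```text
clock: 11.03
eef_pos: [432.7, 87.9, 133.5]
tool_rot: [3.141, -0.0, -1.071]
force: [-1.4, -0.5, -0.0]
width: 85.5
```

```bash
python3 go.py 422.3 100.3 47 -61.3
```

```text
t 11.0333 pos [432.7  87.9 133.5] rpy [179.9  -0.  -61.4] F [-1.4 -0.5 -0. ] w 85.5
shift [-15.9   3.1  86.5] yaw -0.001 rows>= 2.1
```

Request:
step_arm(
  linear=[
    [-8,1.5,2],
    [-15,3,10],
    [-16,3,25],
    [-16,3,42],
    [-16,3,60],
    [-16,3,75],
    [-16,3,84],
    [-16,3,86],
  ],
  yaw=[0,0,0,0,0,0,0,0],
  gripper=[1,1,1,1,1,1,1,1],
)

```text
clock: 11.7
eef_pos: [417.9, 95.3, 56.3]
tool_rot: [3.12, -0.005, -1.072]
force: [-0.7, -1.7, -0.0]
width: 85.5
```

Request:
step_arm(
  linear=[
    [0,0,0],
  ],
  yaw=[0],
  gripper=[1],
)

```text
clock: 11.78
eef_pos: [417.7, 95.1, 55.9]
tool_rot: [3.119, -0.004, -1.071]
force: [-0.1, 0.1, 0.8]
width: 85.6
```

```bash
python3 go.py 422.3 100.3 46 -61.3
python3 - <<'E'
from h import *
im=cams.get_image('scene'); cv2.imwrite('pics/s6.png',cv2.resize(im['frame'][100:340,180:500,::-1],None,fx=2.4,fy=2.4))
im=cams.get_image('top')
r=cams.regions_of('top','blue_tub_center')
p=pts(im,r[0]['pixels']);q=p[(p[:,2]>52)&(p[:,2]<66)];print(r[0]['conf'],q[:,2].mean(),cv2.minAreaRect(q[:,:2].astype(np.float32)))
E
```

```text
t 11.7833 pos [417.7  95.1  55.9] rpy [178.7  -0.2 -61.4] F [-0.1  0.1  0.8] w 85.6
shift [-2.4 -6.8  9.7] yaw -0.001 rows>= 0.3
0.92 57.70672635103224 ((468.0736389160156, -232.99398803710938), (58.77494430541992, 126.04588317871094), 74.61572265625)
```

View pics/s6.png

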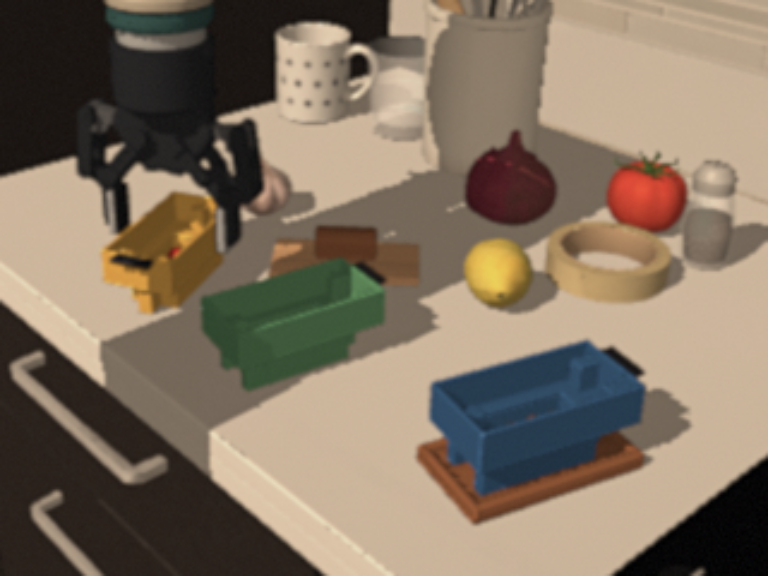

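Blue stands squarely in the tray at (540,430); its measured centre is (463,-232), matching the tray. The arm stopped short over the yellow tub, so I'll check the joints.

Run:
```python
from h import *
print(ctrl.read_state()['qpos'].round(3))
```

```text
[-0.188  0.718 -0.16   2.245  0.513  0.233 -1.884]
```

The wrist joint is at its lower limit because yellow is too near the base. I'll grasp it 22 mm further out along its length instead, rising first.

Request:
step_arm(
  linear=[
    [0,0,-10],
    [0,0,-25],
    [0,0,-40],
    [0,0,-40],
    [0,0,-40],
  ],
  yaw=[0,0,0,0,0],
  gripper=[1,1,1,1,1],
)

```text
clock: 12.35
eef_pos: [419.7, 97.6, 97.7]
tool_rot: [3.124, -0.005, -1.07]
force: [-0.7, -0.6, -0.4]
width: 85.2
```

```bash
python3 go.py 441.6 110.9 85 -61.3
python3 - <<'E'
from h import *
print(ctrl.read_state()['qpos'].round(3))
im=cams.get_image('top')
r=cams.regions_of('top','yellow_tub_center')
p=pts(im,r[0]['pixels']);q=p[(p[:,2]>44)&(p[:,2]<62)];print(r[0]['conf'],q[:,2].mean(),cv2.minAreaRect(q[:,:2].astype(np.float32)))
E
```

```text
t 12.35 pos [419.7  97.6  97.7] rpy [179.   -0.3 -61.3] F [-0.7 -0.6 -0.4] w 85.2
shift [ -1.3 -25.8  12.2] yaw 0.0 rows>= 0.7
[-0.126  0.635 -0.251  2.225  0.471  0.349 -1.848]Traceback (most recent call last):
  File "<stdin>", line 5, in <module>
IndexError: list index out of range
```

Request:
step_arm(
  linear=[
    [0,-8,0],
    [-1,-18,0],
    [-1,-26,0],
    [-1,-26,0],
    [-1,-26,0],
  ],
  yaw=[0,0,0,0,0],
  gripper=[1,1,1,1,1],
)

```text
clock: 12.87
eef_pos: [442.1, 111.5, 96.0]
tool_rot: [3.122, -0.004, -1.068]
force: [-0.1, -0.2, 0.3]
width: 85.5
```

```bash
python3 go.py 441.6 110.9 47 -61.3
python3 - <<'E'
from h import *
print(ctrl.read_state()['qpos'].round(3))
E
```

```text
t 12.8667 pos [442.1 111.5  96. ] rpy [178.9  -0.3 -61.2] F [-0.1 -0.2  0.3] w 85.5
shift [ 0.1 -0.3 49. ] yaw 0.001 rows>= 1.2
[-0.128  0.658 -0.272  2.159  0.457  0.399 -1.842]
```

Request:
step_arm(
  linear=[
    [0,-4,3],
    [0,-8,10],
    [0,-8,20],
    [0,-8,31],
    [0,-8,40],
    [0,-8,46],
    [0,-8,46],
  ],
  yaw=[0,0,0,0,0,0,0],
  gripper=[1,1,1,1,1,1,1],
)

```text
clock: 13.45
eef_pos: [447.0, 113.9, 48.8]
tool_rot: [3.119, -0.004, -1.068]
force: [0.1, -0.9, -0.5]
width: 85.3
```

```bash
python3 go.py 448.6 114.7 48 -61.3
python3 - <<'E'
from h import *
print(ctrl.read_state()['qpos'].round(3))
im=cams.get_image('scene'); cv2.imwrite('pics/s7.png',cv2.resize(im['frame'][100:340,180:500,::-1],None,fx=2.4,fy=2.4))
E
```

```text
t 13.45 pos [447.  113.9  48.8] rpy [178.7  -0.3 -61.2] F [ 0.1 -0.9 -0.5] w 85.3
shift [ 0.1 -1.8  0.8] yaw 0.001 rows>= 0.0
[-0.183  0.754 -0.197  2.161  0.511  0.295 -1.891]
```

View pics/s7.png

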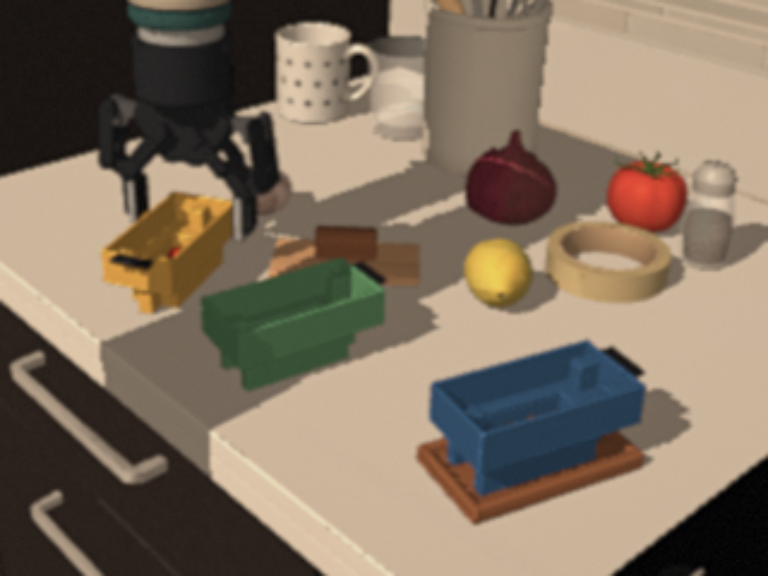

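The fingers straddle yellow's far half at (135,195) and (243,215), clear of the garlic and lid. Closing.

Request:
step_arm(
  linear=[
    [0,0,0],
    [0,0,0],
    [0,0,0],
    [0,0,0],
    [0,0,0],
    [0,0,0],
    [0,0,0],
    [0,0,0],
  ],
  yaw=[0,0,0,0,0,0,0,0],
  gripper=[0.3,0,-0.5,-1,-1,-1,-1,-1],
)

```text
clock: 14.17
eef_pos: [448.2, 114.4, 50.9]
tool_rot: [3.123, -0.005, -1.069]
force: [-1.1, 0.2, 7.2]
width: 57.3
```

Request:
step_arm(
  linear=[
    [0,0,-5],
    [0,0,-15],
    [0,0,-30],
    [0,0,-50],
    [0,0,-75],
    [0,0,-100],
    [0,0,-115],
    [0,0,-120],
  ],
  yaw=[0,0,0,0,0,0,0,0],
  gripper=[-1,-1,-1,-1,-1,-1,-1,-1],
)

```text
clock: 14.83
eef_pos: [450.8, 116.1, 172.6]
tool_rot: [3.126, -0.006, -1.069]
force: [1.0, 0.0, -2.3]
width: 57.0
```

```bash
python3 go.py 490.5 -239.1 168 -105.2
python3 - <<'E'
from h import *
print(ctrl.read_state()['qpos'].round(3))
im=cams.get_image('scene'); cv2.imwrite('pics/s8.png',cv2.resize(im['frame'][60:340,180:500,::-1],None,fx=2.1,fy=2.1))
E
```

```text
t 14.8333 pos [450.8 116.1 172.6] rpy [179.1  -0.3 -61.3] F [ 1.   0.  -2.3] w 57.0
shift [330.5 135.9   8.6] yaw 0.767 rows>= 8.6
[-0.04   0.532 -0.396  2.083  0.364  0.607 -1.762]
```

View pics/s8.png

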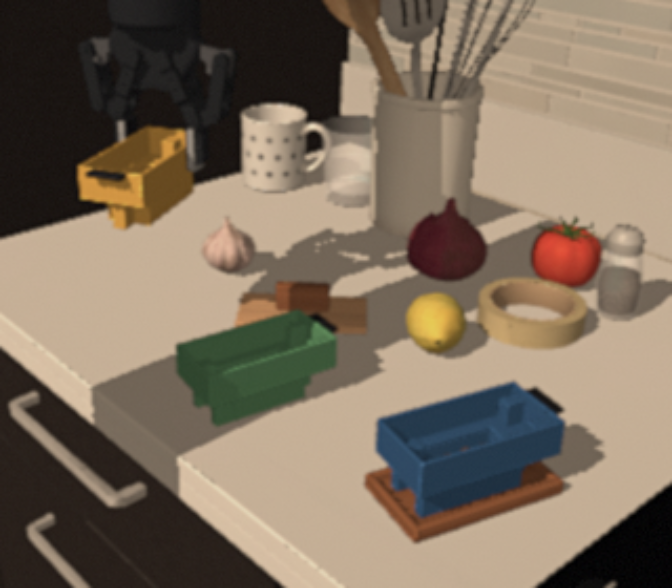

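Yellow is held level at (135,170), with its tab towards the camera. Carrying it over.

Request:
step_arm(
  linear=[
    [10,4,0],
    [35,14,1],
    [70,29,2],
    [105,43,3],
    [140,58,4],
    [175,72,5],
    [210,87,6],
    [240,99,7],
  ],
  yaw=[0.02,0.08,0.16,0.24,0.32,0.4,0.48,0.55],
  gripper=[-1,-1,-1,-1,-1,-1,-1,-1],
)

```text
clock: 15.55
eef_pos: [476.4, -146.2, 164.6]
tool_rot: [3.123, -0.016, -1.626]
force: [0.7, 0.8, -3.0]
width: 57.3
```

Request:
step_arm(
  linear=[
    [0,0,0],
    [0,0,0],
  ],
  yaw=[0,0],
  gripper=[-1,-1],
)

```text
clock: 15.72
eef_pos: [476.6, -145.4, 164.6]
tool_rot: [3.124, -0.015, -1.625]
force: [0.2, 0.4, -2.3]
width: 57.0
```

```bash
python3 go.py 491.8 -239.5 160 -105.2
```

```text
t 15.7167 pos [ 476.6 -145.4  164.6] rpy [179.   -0.9 -93.1] F [ 0.2  0.4 -2.3] w 57.0
shift [ 93.1 -20.3   5.7] yaw 0.211 rows>= 2.3
```

Request:
step_arm(
  linear=[
    [10,-2,1],
    [28,-6,2],
    [48,-10,3],
    [68,-15,4],
    [84,-18,5],
    [93,-20,5],
    [93,-20,5],
    [93,-20,5],
  ],
  yaw=[0.02,0.06,0.11,0.16,0.2,0.211,0.211,0.211],
  gripper=[-1,-1,-1,-1,-1,-1,-1,-1],
)

```text
clock: 16.38
eef_pos: [493.5, -235.4, 162.0]
tool_rot: [3.129, -0.016, -1.829]
force: [0.7, 0.1, -1.6]
width: 56.9
```

```bash
python3 go.py 491.8 -239.5 112 -105.2;  python3 - <<'E'
from h import *
im=cams.get_image('scene'); cv2.imwrite('pics/s9.png',cv2.resize(im['frame'][140:340,280:540,::-1],None,fx=3,fy=3))
im=cams.get_image('top')
cv2.imwrite('pics/t9.png',cv2.resize(im['frame'][160:280,360:500,::-1],None,fx=4,fy=4))
r=cams.regions_of('top','yellow_tub_center')
for x in r[:1]:
  p=pts(im,x['pixels']);zt=np.percentile(p[:,2],95);print(x['conf'],len(p),zt);q=p[(p[:,2]>zt-10)&(p[:,2]<zt+5)];print(cv2.minAreaRect(q[:,:2].astype(np.float32)))
E
```

```text
t 16.3833 pos [ 493.5 -235.4  162. ] rpy [ 179.3   -0.9 -104.8] F [ 0.7  0.1 -1.6] w 56.9
shift [ 3.6 -0.1 50. ] yaw 0.007 rows>= 1.2
0.74 1440 165.3921985281859
((460.5982360839844, -225.63125610351562), (58.725982666015625, 126.0325927734375), 74.29467010498047)
```

View pics/s9.png

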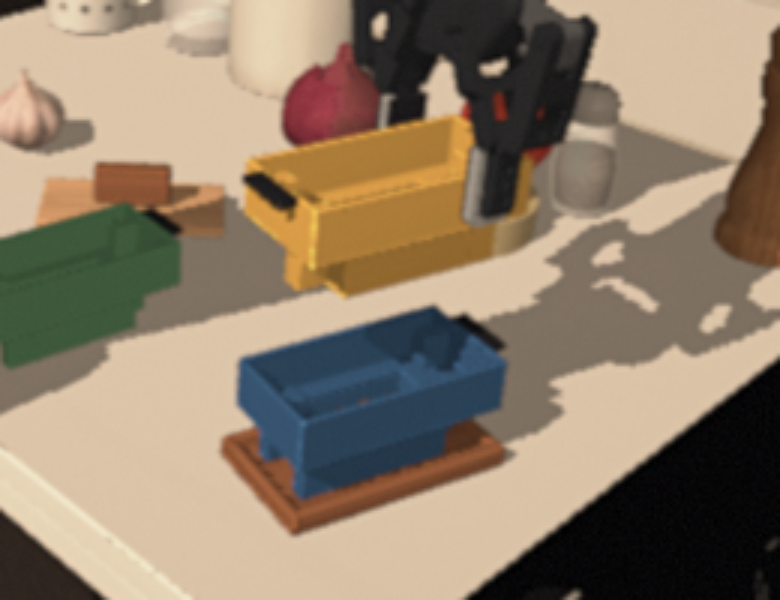

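View pics/t9.png

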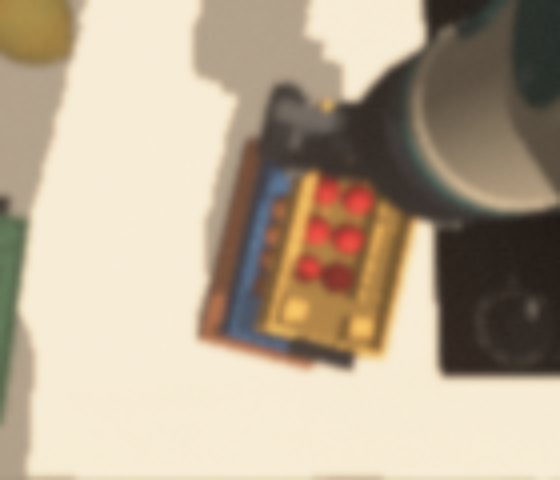

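Yellow hangs level at (375,205) with its tab opposite blue's. Measured centre is (465,-227) against the target (463,-232), so I'll correct that and descend.

Request:
step_arm(
  linear=[
    [2,0,4],
    [4.5,0.5,10],
    [4.5,0.5,17],
    [4.5,0.5,25],
    [4.5,0.5,32],
    [4.5,0.5,38],
    [4.5,0.5,42],
    [4.5,0.5,42],
  ],
  yaw=[0.003,0.005,0.005,0.005,0.005,0.005,0.005,0.005],
  gripper=[-1,-1,-1,-1,-1,-1,-1,-1],
)

```text
clock: 17.2
eef_pos: [490.9, -240.6, 119.3]
tool_rot: [3.128, -0.017, -1.834]
force: [0.1, 0.5, -1.5]
width: 57.4
```

Request:
step_arm(
  linear=[
    [0,0,0],
  ],
  yaw=[0],
  gripper=[-1],
)

```text
clock: 17.28
eef_pos: [491.4, -240.9, 120.1]
tool_rot: [3.13, -0.017, -1.835]
force: [0.9, 0.6, -1.3]
width: 56.6
```

```bash
python3 go.py 491.8 -239.5 106 -105.2;  cat > chk.py <<'E'
from h import *
import sys
n=sys.argv[1];f=sys.argv[2]
im=cams.get_image('scene'); cv2.imwrite(f'pics/s{f}.png',cv2.resize(im['frame'][130:330,320:520,::-1],None,fx=3,fy=3,interpolation=cv2.INTER_CUBIC))
im=cams.get_image('top')
r=cams.regions_of('top',n)
for x in r[:1]:
  p=pts(im,x['pixels']);zt=np.percentile(p[:,2],95);q=p[(p[:,2]>zt-10)&(p[:,2]<zt+5)];print(round(x['conf'],2),len(p),zt,cv2.minAreaRect(q[:,:2].astype(np.float32)))
E
python3 chk.py yellow_tub_center 10
```

```text
t 17.2833 pos [ 491.4 -240.9  120.1] rpy [ 179.3   -1.  -105.1] F [ 0.9  0.6 -1.3] w 56.6
shift [-1.7 -0.2 14.1] yaw 0.002 rows>= 0.3
0.57 1254 123.29433396341102 ((458.194580078125, -231.45069885253906), (58.20801544189453, 124.6993637084961), 74.19649505615234)
```

View pics/s10.png

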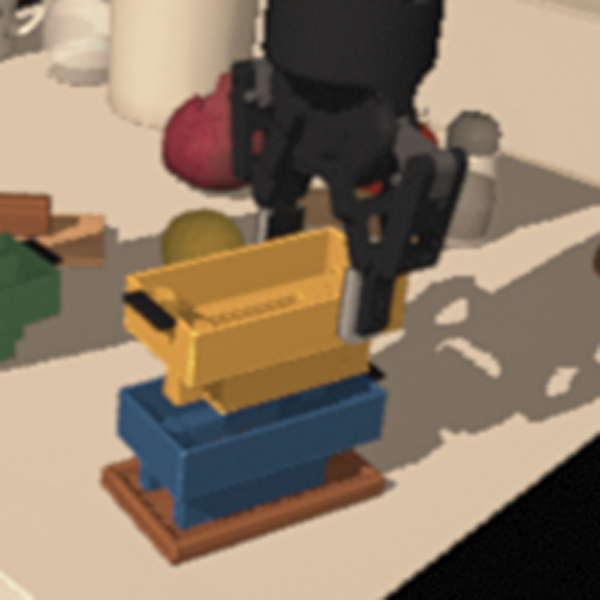

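Yellow is at (463,-233), within about 1 mm, with 14 mm left to descend. I'll lower it the rest of the way.

Request:
step_arm(
  linear=[
    [-1,0,2],
    [-1,0,4],
    [-1,0,6],
    [-1,0,8],
    [-1,0,10],
    [-1,0,11.5],
    [-1,0,12.5],
    [-1,0,13],
  ],
  yaw=[0,0,0,0,0,0,0,0],
  gripper=[-1,-1,-1,-1,-1,-1,-1,-1],
)

```text
clock: 18.1
eef_pos: [491.4, -240.2, 107.2]
tool_rot: [3.13, -0.017, -1.835]
force: [0.3, 0.8, -2.1]
width: 56.7
```

Request:
step_arm(
  linear=[
    [0,0,0.5],
    [0,0,1],
  ],
  yaw=[0,0],
  gripper=[-1,-1],
)

```text
clock: 18.27
eef_pos: [491.6, -240.3, 106.4]
tool_rot: [3.131, -0.017, -1.835]
force: [0.5, -0.3, -1.9]
width: 56.9
```

```bash
python3 go.py 491.8 -239.5 105 -105.2;python3 chk.py yellow_tub_center 11
```

```text
t 18.2667 pos [ 491.6 -240.3  106.4] rpy [ 179.4   -1.  -105.1] F [ 0.5 -0.3 -1.9] w 56.9
shift [-0.8 -0.   1.4] yaw 0.001 rows>= 0.0
0.77 1175 109.33375547844794 ((439.6810302734375, -225.38063049316406), (58.31197738647461, 86.29170227050781), 74.3484115600586)
```

View pics/s11.png

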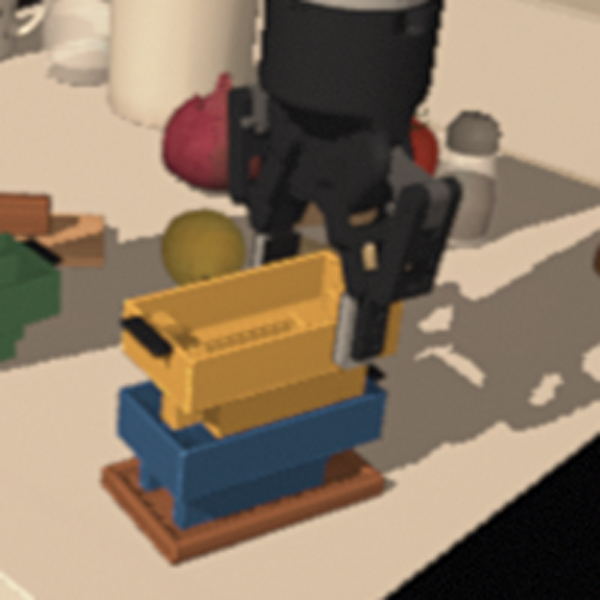

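Request:
step_arm(
  linear=[
    [-0.5,0,0.5],
    [-0.5,0,1],
    [-0.5,0,1.5],
    [-0.5,0,2],
  ],
  yaw=[0,0,0,0],
  gripper=[-1,-1,-1,-1],
)

```text
clock: 18.75
eef_pos: [492.0, -239.8, 105.1]
tool_rot: [3.131, -0.017, -1.835]
force: [-0.7, 0.6, 9.4]
width: 57.3
```

Contact at 9 N, at the expected ledge height. Releasing.

Request:
step_arm(
  linear=[
    [0,0,0],
    [0,0,0],
    [0,0,0],
    [0,0,0],
    [0,0,0],
    [0,0,0],
  ],
  yaw=[0,0,0,0,0,0],
  gripper=[0.2,0.6,1,1,1,1],
)

```text
clock: 19.25
eef_pos: [491.5, -239.8, 104.3]
tool_rot: [3.13, -0.017, -1.835]
force: [0.6, -0.4, -0.8]
width: 85.4
```

Request:
step_arm(
  linear=[
    [0,0,-5],
    [0,0,-15],
    [0,0,-30],
    [0,0,-50],
    [0,0,-65],
    [0,0,-70],
  ],
  yaw=[0,0,0,0,0,0],
  gripper=[1,1,1,1,1,1],
)

```text
clock: 19.75
eef_pos: [494.2, -239.3, 177.5]
tool_rot: [3.135, -0.018, -1.835]
force: [0.6, 0.3, -0.2]
width: 85.4
```

```bash
python3 go.py 455.5 -49.1 140 -98.7;python3 chk.py yellow_tub_center 12
```

```text
t 19.75 pos [ 494.2 -239.3  177.5] rpy [ 179.6   -1.  -105.1] F [ 0.6  0.3 -0.2] w 85.4
shift [-174.1   86.8   34.9] yaw -0.112 rows>= 4.7
0.98 1489 108.5584153431939 ((448.4031982421875, -227.78761291503906), (58.71052932739258, 103.1555404663086), 74.07601165771484)
```

View pics/s12.png

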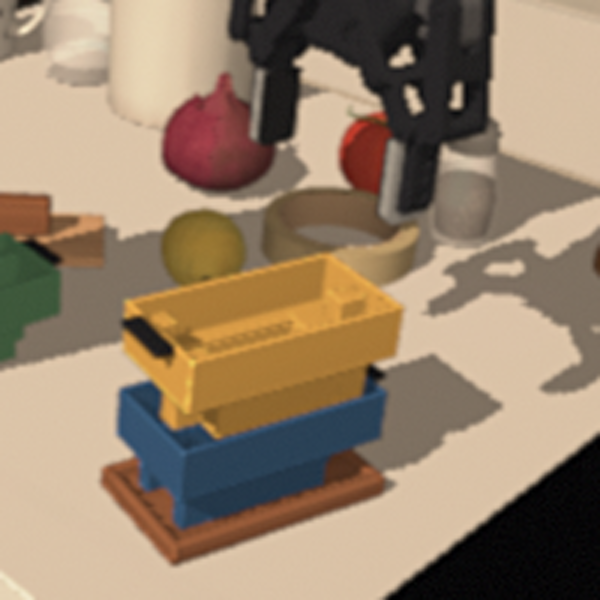

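Yellow stands level on blue, rim near 108 mm, and its tab at (148,337) is opposite blue's. Green next.

Request:
step_arm(
  linear=[
    [-20,10,0],
    [-50,25,0],
    [-85,42,0],
    [-120,60,5],
    [-150,75,15],
    [-168,84,25],
    [-174,87,33],
    [-174,87,33],
  ],
  yaw=[-0.01,-0.03,-0.05,-0.07,-0.09,-0.11,-0.112,-0.112],
  gripper=[1,1,1,1,1,1,1,1],
)

```text
clock: 20.57
eef_pos: [451.9, -46.8, 137.6]
tool_rot: [3.124, -0.016, -1.719]
force: [-0.9, -0.1, 0.2]
width: 85.6
```

Request:
step_arm(
  linear=[
    [0,0,0],
    [0,0,0],
  ],
  yaw=[0,0],
  gripper=[1,1],
)

```text
clock: 20.73
eef_pos: [454.0, -50.3, 139.3]
tool_rot: [3.129, -0.017, -1.725]
force: [-0.0, -0.1, 0.4]
width: 85.4
```

```bash
python3 go.py 455.7 -48.9 48 -98.7;python3 - <<'E'
from h import *
print(ctrl.read_state()['qpos'].round(3))
E
```

```text
t 20.7333 pos [454.  -50.3 139.3] rpy [179.3  -1.  -98.9] F [-0.  -0.1  0.4] w 85.4
shift [-3.2 -2.7 91.2] yaw -0.003 rows>= 2.2
[ 0.172  0.565 -0.191  2.136  0.257  0.477 -1.947]
```

Request:
step_arm(
  linear=[
    [-1.5,-4,5],
    [-3,-7,18],
    [-3,-7,34],
    [-3,-7,50],
    [-3,-7,65],
    [-3,-7,78],
    [-3,-7,86],
    [-3,-7,88],
  ],
  yaw=[0,0,0,0,0,0,0,0],
  gripper=[1,1,1,1,1,1,1,1],
)

```text
clock: 21.4
eef_pos: [459.4, -48.8, 50.0]
tool_rot: [3.127, -0.017, -1.724]
force: [-0.1, -0.2, 0.2]
width: 85.5
```

Request:
step_arm(
  linear=[
    [0,0,0],
  ],
  yaw=[0],
  gripper=[1],
)

```text
clock: 21.48
eef_pos: [459.7, -48.6, 50.9]
tool_rot: [3.128, -0.016, -1.724]
force: [-0.1, -0.1, 0.4]
width: 85.1
```

```bash
python3 go.py 459.7 -49.5 50 -98.7;python3 - <<'E'
from h import *
print(ctrl.read_state()['qpos'].round(3))
im=cams.get_image('scene'); cv2.imwrite('pics/s13.png',cv2.resize(im['frame'][120:340,220:500,::-1],None,fx=2.6,fy=2.6))
E
```

```text
t 21.4833 pos [459.7 -48.6  50.9] rpy [179.2  -0.9 -98.8] F [-0.1 -0.1  0.4] w 85.1
shift [ 0.9 -0.2  0.9] yaw -0.001 rows>= 0.0
[ 0.105  0.744 -0.104  2.165  0.332  0.265 -2.018]
```

View pics/s13.png

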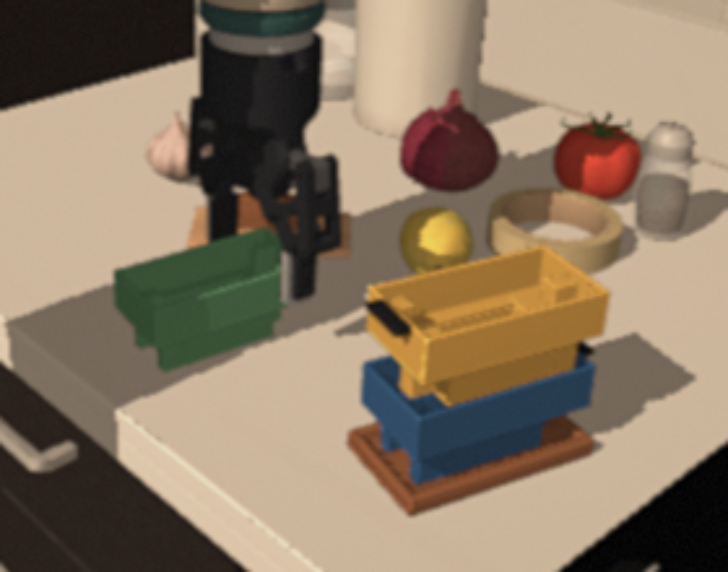

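The fingers straddle green's tab half at (222,215) and (297,275), and the stack is untouched. Closing, then lifting.

Request:
step_arm(
  linear=[
    [0.5,0,0],
    [1,0,0],
    [1,0,0],
    [1,0,0],
    [1,0,0],
    [1,0,0],
    [1,0,0],
    [1,0,0],
  ],
  yaw=[0,0,0,0,0,0,0,0],
  gripper=[0.3,0,-0.5,-1,-1,-1,-1,-1],
)

```text
clock: 22.2
eef_pos: [459.9, -49.2, 52.2]
tool_rot: [3.13, -0.016, -1.723]
force: [-0.2, -0.5, 6.3]
width: 56.8
```

Request:
step_arm(
  linear=[
    [0,0,-5],
    [0,0,-15],
    [0,0,-35],
    [0,0,-65],
    [0,0,-95],
    [0,0,-125],
    [0,0,-150],
    [0,0,-160],
  ],
  yaw=[0,0,0,0,0,0,0,0],
  gripper=[-1,-1,-1,-1,-1,-1,-1,-1],
)

```text
clock: 22.87
eef_pos: [463.3, -46.6, 215.0]
tool_rot: [3.134, -0.015, -1.723]
force: [0.6, -1.1, -1.8]
width: 57.0
```

Request:
step_arm(
  linear=[
    [0,0,0],
  ],
  yaw=[0],
  gripper=[-1],
)

```text
clock: 22.95
eef_pos: [463.4, -46.8, 214.1]
tool_rot: [3.135, -0.016, -1.723]
force: [0.9, -0.0, -1.5]
width: 56.9
```

```bash
python3 go.py 496 -240.6 210 -105.2
```

```text
t 22.95 pos [463.4 -46.8 214.1] rpy [179.6  -0.9 -98.7] F [ 0.9 -0.  -1.5] w 56.9
shift [186.6 -61.6   6.6] yaw 0.113 rows>= 4.7
```

Request:
step_arm(
  linear=[
    [10,-3,0],
    [35,-11,1],
    [68,-22,2],
    [102,-33,3],
    [135,-44,4],
    [163,-53,5],
    [180,-59,6],
    [186,-61,6],
  ],
  yaw=[0.01,0.02,0.04,0.06,0.08,0.1,0.11,0.113],
  gripper=[-1,-1,-1,-1,-1,-1,-1,-1],
)

```text
clock: 23.62
eef_pos: [492.4, -244.7, 205.3]
tool_rot: [3.128, -0.019, -1.842]
force: [-0.1, -0.3, -1.9]
width: 56.8
```

Request:
step_arm(
  linear=[
    [0,0,0],
    [0,0,0],
  ],
  yaw=[0,0],
  gripper=[-1,-1],
)

```text
clock: 23.78
eef_pos: [493.1, -238.8, 206.2]
tool_rot: [3.128, -0.016, -1.835]
force: [0.6, 0.0, -0.8]
width: 56.8
```

```bash
python3 go.py 496.2 -240.7 170 -105.2;python3 chk.py green_tub_center 14
```

```text
t 23.7833 pos [ 493.1 -238.8  206.2] rpy [ 179.2   -0.9 -105.2] F [ 0.6  0.  -0.8] w 56.8
shift [ 0.4 -4.  36.2] yaw 0.001 rows>= 0.9
0.98 1652 208.3786991053993 ((443.8608703613281, -225.0985565185547), (59.28519058227539, 81.2875747680664), 74.81690979003906)
```

View pics/s14.png

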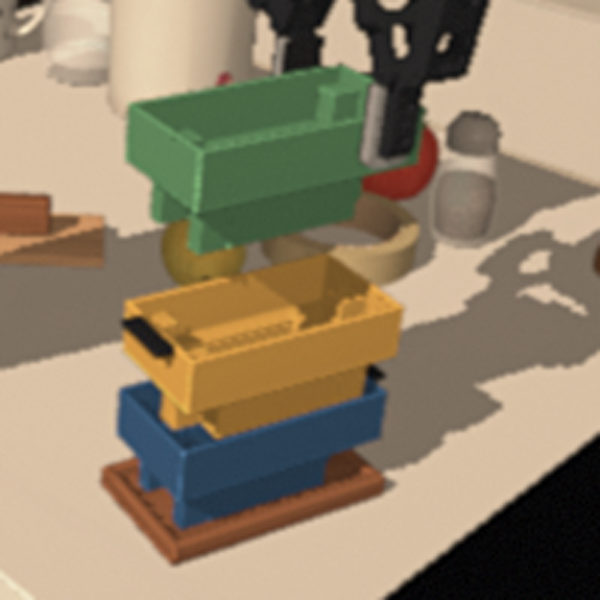

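Request:
step_arm(
  linear=[
    [0.2,-2,4],
    [0.4,-4,10],
    [0.4,-4,17],
    [0.4,-4,24],
    [0.4,-4,31],
    [0.4,-4,36],
    [0.4,-4,38],
    [0.4,-4,38],
  ],
  yaw=[0,0,0,0,0,0,0,0],
  gripper=[-1,-1,-1,-1,-1,-1,-1,-1],
)

```text
clock: 24.6
eef_pos: [496.7, -241.7, 168.6]
tool_rot: [3.129, -0.017, -1.836]
force: [0.2, -0.4, -1.2]
width: 56.6
```

Request:
step_arm(
  linear=[
    [0,0,0],
    [0,0,0],
  ],
  yaw=[0,0],
  gripper=[-1,-1],
)

```text
clock: 24.77
eef_pos: [497.4, -241.9, 169.6]
tool_rot: [3.131, -0.017, -1.836]
force: [-1.0, 0.1, -1.7]
width: 56.8
```

```bash
python3 go.py 496.5 -240.7 154 -105.2;python3 chk.py green_tub_center 15
```

```text
t 24.7667 pos [ 497.4 -241.9  169.6] rpy [ 179.4   -1.  -105.2] F [-1.   0.1 -1.7] w 56.8
shift [-1.2  1.  15.6] yaw 0.0 rows>= 0.4
0.96 1501 171.134308231972 ((448.6891784667969, -228.975341796875), (58.878639221191406, 83.0884780883789), 74.99238586425781)
```

View pics/s15.png

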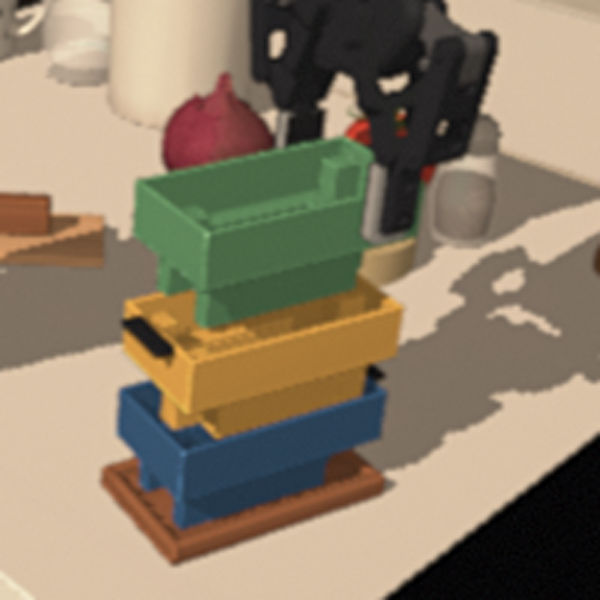

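Request:
step_arm(
  linear=[
    [-0.6,0.5,2],
    [-1.2,1,4],
    [-1.2,1,6],
    [-1.2,1,8],
    [-1.2,1,10],
    [-1.2,1,11.5],
    [-1.2,1,12.5],
    [-1.2,1,13],
  ],
  yaw=[0,0,0,0,0,0,0,0],
  gripper=[-1,-1,-1,-1,-1,-1,-1,-1],
)

```text
clock: 25.58
eef_pos: [496.2, -240.6, 156.1]
tool_rot: [3.13, -0.017, -1.836]
force: [0.1, 0.6, -1.5]
width: 57.1
```

Request:
step_arm(
  linear=[
    [0,0,0.5],
    [0,0,1],
    [0,0,1],
  ],
  yaw=[0,0,0],
  gripper=[-1,-1,-1],
)

```text
clock: 25.83
eef_pos: [496.3, -240.6, 155.3]
tool_rot: [3.13, -0.017, -1.836]
force: [-0.2, 0.2, -1.7]
width: 57.1
```

Request:
step_arm(
  linear=[
    [0,0,0.5],
    [0,0,1],
    [0,0,1.5],
    [0,0,1.5],
  ],
  yaw=[0,0,0,0],
  gripper=[-1,-1,-1,-1],
)

```text
clock: 26.17
eef_pos: [496.4, -240.6, 154.3]
tool_rot: [3.131, -0.017, -1.836]
force: [-0.8, 0.2, 2.7]
width: 57.1
```

Request:
step_arm(
  linear=[
    [0,0,0.5],
    [0,0,0.5],
  ],
  yaw=[0,0],
  gripper=[-1,-1],
)

```text
clock: 26.33
eef_pos: [496.5, -240.7, 154.2]
tool_rot: [3.131, -0.018, -1.836]
force: [-0.8, 1.5, 6.8]
width: 57.1
```

```bash
python3 go.py 496.5 -240.7 154 -105.2;python3 chk.py green_tub_center 16
```

```text
t 26.3333 pos [ 496.5 -240.7  154.2] rpy [ 179.4   -1.  -105.2] F [-0.8  1.5  6.8] w 57.1
shift [ 0.  -0.   0.2] yaw 0.0 rows>= 0.0
0.91 1371 155.91991009995735 ((447.1786193847656, -227.6975860595703), (59.220069885253906, 81.75922393798828), 74.59972381591797)
```

View pics/s16.png

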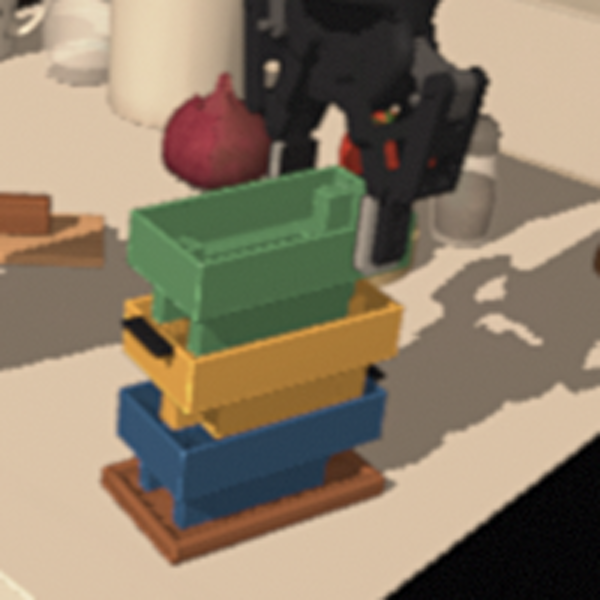

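Green rests inside yellow's rim with 7 N of contact, at the expected height (rim about 155). Releasing.

Request:
step_arm(
  linear=[
    [0,0,0],
    [0,0,0],
    [0,0,0],
    [0,0,0],
    [0,0,0],
    [0,0,0],
  ],
  yaw=[0,0,0,0,0,0],
  gripper=[0.2,0.6,1,1,1,1],
)

```text
clock: 26.98
eef_pos: [496.2, -240.6, 153.2]
tool_rot: [3.13, -0.017, -1.836]
force: [-0.4, -0.3, 0.1]
width: 85.4
```

Request:
step_arm(
  linear=[
    [0,0,-5],
    [0,0,-15],
    [0,0,-30],
    [0,0,-50],
    [0,0,-65],
    [0,0,-70],
  ],
  yaw=[0,0,0,0,0,0],
  gripper=[1,1,1,1,1,1],
)

```text
clock: 27.48
eef_pos: [498.8, -240.1, 226.5]
tool_rot: [3.135, -0.018, -1.836]
force: [0.8, 0.6, -0.1]
width: 85.4
```

Request:
step_arm(
  linear=[
    [-20,0,0],
    [-50,0,0],
    [-85,0,0],
    [-115,0,0],
    [-130,0,0],
    [-130,0,0],
  ],
  yaw=[0,0,0,0,0,0],
  gripper=[1,1,1,1,1,1],
)

```text
clock: 27.98
eef_pos: [532.5, -108.9, 221.3]
tool_rot: [3.131, -0.014, -1.829]
force: [0.1, 0.0, 0.6]
width: 85.5
```

```bash
python3 go.py 540.2 29 110 -134.7;python3 chk.py green_tub_center 17
python3 - <<'E'
from h import *
im=cams.get_image('top')
r=cams.regions_of('top','wood_lid_center')
if r:
  p=pts(im,r[0]['pixels']);
  for lo,hi in ((8,20),(33,46)):
    q=p[(p[:,2]>lo)&(p[:,2]<hi)];print(cv2.minAreaRect(q[:,:2].astype(np.float32)))
E
```

```text
t 27.9833 pos [ 532.5 -108.9  221.3] rpy [ 179.4   -0.8 -104.8] F [0.1 0.  0.6] w 85.5
shift [-136.9   26.5  109.7] yaw 0.522 rows>= 4.3
0.69 252 156.08484608173467 ((433.55712890625, -207.2440643310547), (26.312135696411133, 44.638580322265625), 75.31595611572266)
((540.3261108398438, 29.300399780273438), (61.3927116394043, 117.07791137695312), 45.355106353759766)
((539.4287719726562, 28.36025047302246), (13.07214069366455, 47.300201416015625), 45.58856201171875)
```

View pics/s17.png

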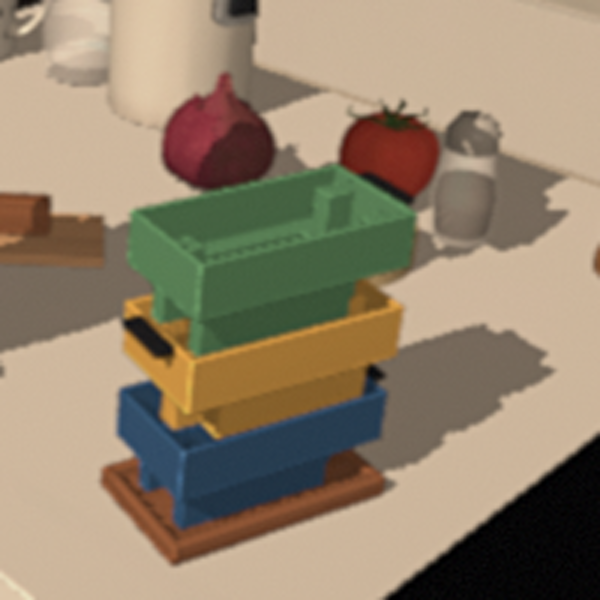

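The three tubs stand squarely, tabs alternating: green's at (388,188), yellow's at (148,337), blue's at (375,372). Next the lid, centred at (540,29).

Request:
step_arm(
  linear=[
    [-15,3,10],
    [-45,9,28],
    [-75,15,48],
    [-103,20,68],
    [-124,24,86],
    [-135,26,98],
    [-137,26.5,106],
    [-137,26.5,108],
  ],
  yaw=[0.05,0.13,0.22,0.31,0.4,0.48,0.52,0.522],
  gripper=[1,1,1,1,1,1,1,1],
)

```text
clock: 28.9
eef_pos: [539.1, 23.5, 109.5]
tool_rot: [3.139, -0.023, -2.358]
force: [-0.1, 0.0, -0.2]
width: 85.4
```

Request:
step_arm(
  linear=[
    [0,0,0],
    [0,0,0],
  ],
  yaw=[0,0],
  gripper=[1,1],
)

```text
clock: 29.07
eef_pos: [540.3, 21.9, 111.4]
tool_rot: [3.141, -0.021, -2.359]
force: [-0.2, -0.3, -0.0]
width: 85.3
```

```bash
python3 go.py 539.9 28.9 43 -134.6
```

```text
t 29.0667 pos [540.3  21.9 111.4] rpy [ 180.    -1.2 -135.2] F [-0.2 -0.3 -0. ] w 85.3
shift [-6.1  5.2 68.3] yaw -0.01 rows>= 1.6
```

Request:
step_arm(
  linear=[
    [-3,2.5,5],
    [-6,5,15],
    [-6,5,28],
    [-6,5,42],
    [-6,5,54],
    [-6,5,63],
    [-6,5,68],
    [-6,5,68],
  ],
  yaw=[-0.005,-0.01,-0.01,-0.01,-0.01,-0.01,-0.01,-0.01],
  gripper=[1,1,1,1,1,1,1,1],
)

```text
clock: 29.73
eef_pos: [538.9, 30.2, 41.7]
tool_rot: [3.139, -0.022, -2.348]
force: [0.5, 0.1, 0.3]
width: 85.4
```

Request:
step_arm(
  linear=[
    [0,0,0],
  ],
  yaw=[0],
  gripper=[1],
)

```text
clock: 29.82
eef_pos: [539.7, 30.3, 42.8]
tool_rot: [3.14, -0.021, -2.348]
force: [-0.4, 0.5, 0.8]
width: 85.1
```

```bash
python3 go.py 539.9 28.9 43 -134.6;python3 - <<'E'
from h import *
im=cams.get_image('scene'); cv2.imwrite('pics/s18.png',cv2.resize(im['frame'][120:280,220:420,::-1],None,fx=3.6,fy=3.6))
E
```

```text
t 29.8167 pos [539.7  30.3  42.8] rpy [ 179.9   -1.2 -134.5] F [-0.4  0.5  0.8] w 85.1
shift [ 0.8 -1.1 -0.2] yaw 0.001 rows>= 0.0
```

View pics/s18.png

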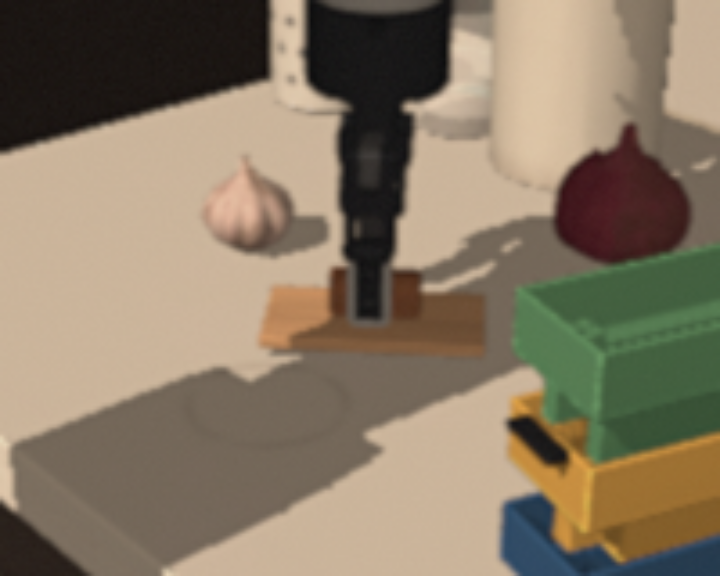

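The gripper is centred on the bar at (370,295). Closing.

Request:
step_arm(
  linear=[
    [0.5,-1,-0.5],
    [0.5,-1,-1],
    [0.5,-1,-1],
    [0.5,-1,-1],
    [0.5,-1,-1],
    [0.5,-1,-1],
    [0.5,-1,-1],
    [0.5,-1,-1],
  ],
  yaw=[0,0,0,0,0,0,0,0],
  gripper=[0.3,0,-0.3,-0.5,-0.7,-0.9,-1,-1],
)

```text
clock: 30.53
eef_pos: [540.3, 29.3, 44.4]
tool_rot: [3.141, -0.02, -2.348]
force: [-0.7, 0.5, 5.7]
width: 12.9
```

Request:
step_arm(
  linear=[
    [0,0,0],
    [0,0,0],
    [0,0,0],
    [0,0,0],
  ],
  yaw=[0,0,0,0],
  gripper=[-1,-1,-1,-1],
)

```text
clock: 30.87
eef_pos: [540.3, 29.3, 44.4]
tool_rot: [3.141, -0.02, -2.348]
force: [-1.3, 0.6, 5.5]
width: 12.9
```

Request:
step_arm(
  linear=[
    [0,0,-5],
    [0,0,-15],
    [0,0,-40],
    [0,0,-75],
    [0,0,-110],
    [0,0,-145],
    [0,0,-175],
    [0,0,-190],
  ],
  yaw=[0,0,0,0,0,0,0,0],
  gripper=[-1,-1,-1,-1,-1,-1,-1,-1],
)

```text
clock: 31.53
eef_pos: [544.4, 32.1, 238.5]
tool_rot: [-3.139, -0.016, -2.348]
force: [1.1, -0.5, -1.8]
width: 12.9
```

```bash
python3 go.py 463.5 -231.9 235 -105.2
```

```text
t 31.5333 pos [544.4  32.1 238.5] rpy [-179.8   -0.9 -134.5] F [ 1.1 -0.5 -1.8] w 12.9
shift [ 244.9 -127.4    7.8] yaw -0.512 rows>= 6.6
```

Request:
step_arm(
  linear=[
    [15,-8,0],
    [45,-23,0],
    [82,-42,1],
    [118,-61,2],
    [155,-80,3],
    [188,-98,4],
    [212,-110,5],
    [225,-117,6],
  ],
  yaw=[-0.03,-0.1,-0.18,-0.26,-0.34,-0.42,-0.48,-0.51],
  gripper=[-1,-1,-1,-1,-1,-1,-1,-1],
)

```text
clock: 32.2
eef_pos: [466.1, -215.2, 232.9]
tool_rot: [3.13, -0.02, -1.841]
force: [-0.4, -0.4, -1.5]
width: 12.4
```

Request:
step_arm(
  linear=[
    [0,0,0],
    [0,0,0],
    [0,0,0],
  ],
  yaw=[0,0,0],
  gripper=[-1,-1,-1],
)

```text
clock: 32.45
eef_pos: [468.9, -209.3, 232.7]
tool_rot: [3.131, -0.016, -1.837]
force: [-0.1, -0.3, -0.9]
width: 12.9
```

```bash
python3 go.py 463.8 -232 220 -105.2;python3 chk.py wood_lid_center 19
```

```text
t 32.45 pos [ 468.9 -209.3  232.7] rpy [ 179.4   -0.9 -105.3] F [-0.1 -0.3 -0.9] w 12.9
shift [23.1 -1.2 13.1] yaw -0.001 rows>= 0.6
0.58 1207 225.95683599971423 ((452.8572692871094, -205.0804901123047), (15.299571990966797, 15.62306022644043), 75.6689453125)
```

View pics/s19.png

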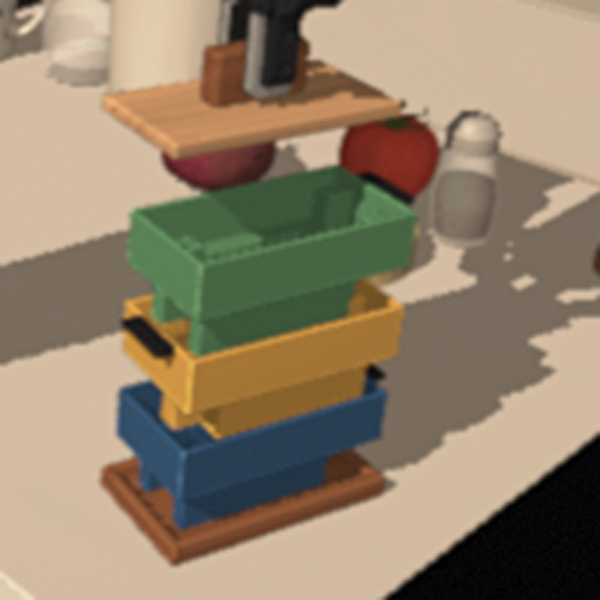

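The lid is held level above and behind the stack at (255,105). I'll centre it and check its plate.

Request:
step_arm(
  linear=[
    [4,0,1],
    [10,-0.5,3],
    [17,-1,6],
    [22,-1,9],
    [23,-1.2,12],
    [23,-1.2,13],
    [23,-1.2,13],
    [23,-1.2,13],
  ],
  yaw=[0,0,0,0,0,0,0,0],
  gripper=[-1,-1,-1,-1,-1,-1,-1,-1],
)

```text
clock: 33.27
eef_pos: [463.5, -233.1, 219.7]
tool_rot: [3.13, -0.017, -1.838]
force: [0.4, 0.8, -1.1]
width: 12.9
```

```bash
python3 go.py 463.8 -232 195 -105.2;python3 chk.py wood_lid_center 20
python3 - <<'E'
from h import *
im=cams.get_image('top')
r=cams.regions_of('top','wood_lid_center')
p=pts(im,r[0]['pixels']);m=np.median(p[:,2]);q=p[abs(p[:,2]-m)<4];print(m,len(q),cv2.minAreaRect(q[:,:2].astype(np.float32)))
cv2.imwrite('pics/t20.png',cv2.resize(im['frame'][160:280,360:500,::-1],None,fx=4,fy=4))
E
```

```text
t 33.2667 pos [ 463.5 -233.1  219.7] rpy [ 179.4   -1.  -105.3] F [ 0.4  0.8 -1.1] w 12.9
shift [-1.5 -0.3 24.6] yaw -0.001 rows>= 0.6
0.62 1166 213.10839576236688 ((446.65411376953125, -230.60415649414062), (18.128681182861328, 14.558255195617676), 73.29178619384766)
189.7526313400075 1095 ((463.7145080566406, -233.11807250976562), (61.901424407958984, 119.33912658691406), 74.54484558105469)
```

View pics/s20.png

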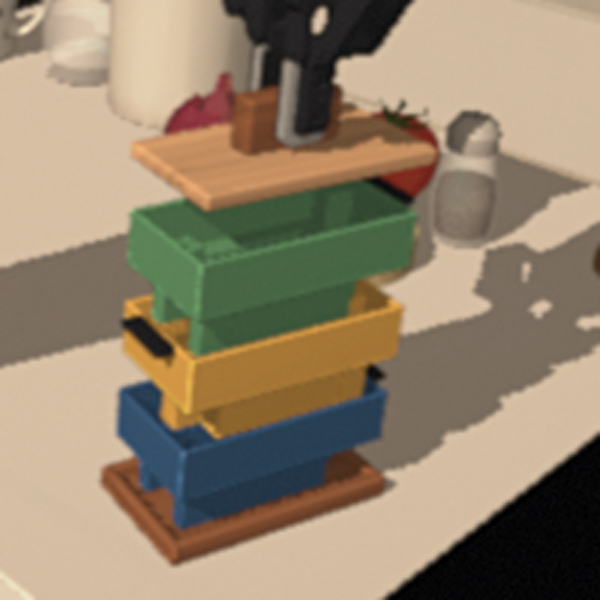

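View pics/t20.png

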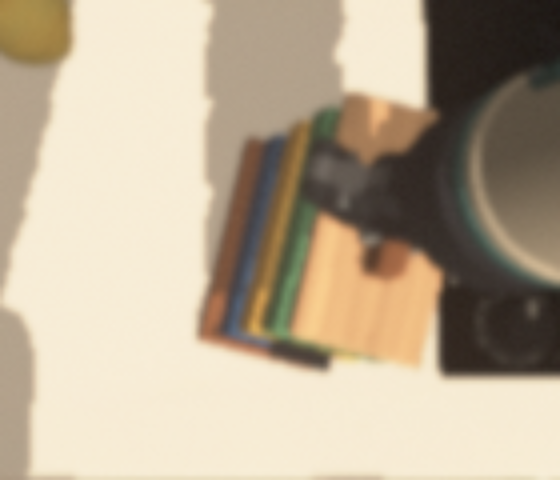

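The lid is at (463.7,-233) and green at (463.7,-232), so they are aligned; the plate is about 25 mm above its seat. Lowering.

Request:
step_arm(
  linear=[
    [-0.5,0,3],
    [-1,0,7],
    [-1,0,11],
    [-1,0,15],
    [-1,0,18],
    [-1,0,20],
    [-1,0,21.5],
    [-1,0,22],
  ],
  yaw=[0,0,0,0,0,0,0,0],
  gripper=[-1,-1,-1,-1,-1,-1,-1,-1],
)

```text
clock: 34.18
eef_pos: [463.2, -232.7, 197.4]
tool_rot: [3.13, -0.017, -1.838]
force: [0.4, -0.0, -0.6]
width: 12.6
```

Request:
step_arm(
  linear=[
    [0,0,0.5],
    [0,0,1],
    [0,0,1.5],
    [0,0,2],
  ],
  yaw=[0,0,0,0],
  gripper=[-1,-1,-1,-1],
)

```text
clock: 34.52
eef_pos: [463.4, -232.7, 195.8]
tool_rot: [3.131, -0.017, -1.838]
force: [0.8, -0.3, -1.9]
width: 13.1
```

Request:
step_arm(
  linear=[
    [0,0,0.5],
    [0,0,1],
    [0,0,1.5],
    [0,0,1.5],
  ],
  yaw=[0,0,0,0],
  gripper=[-1,-1,-1,-1],
)

```text
clock: 34.85
eef_pos: [463.6, -232.6, 194.5]
tool_rot: [3.131, -0.017, -1.838]
force: [0.1, 0.1, 2.2]
width: 12.5
```

```bash
python3 chk.py wood_lid_center 21
```

```text
0.65 1045 184.58079762188953 ((446.26910400390625, -226.84913635253906), (13.157576560974121, 12.677946090698242), 75.0132064819336)
```

View pics/s21.png

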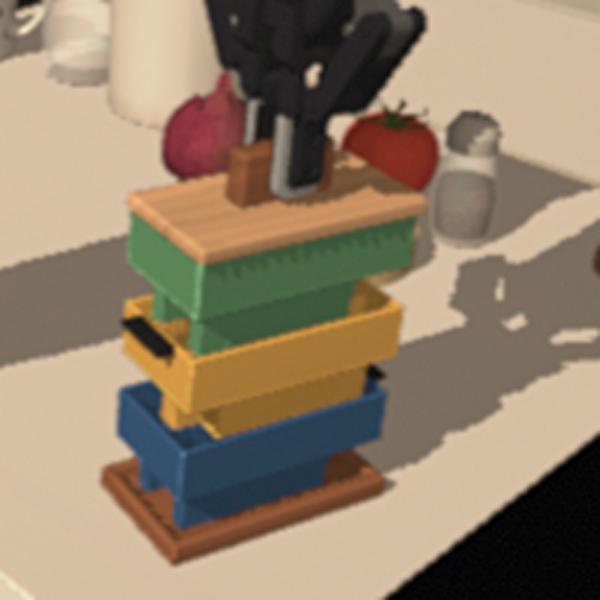

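The lid plate lies on green's rim at (275,225). A last half millimetre, then release and rise.

Request:
step_arm(
  linear=[
    [0,0,0.5],
    [0,0,0.5],
  ],
  yaw=[0,0],
  gripper=[-1,-1],
)

```text
clock: 35.17
eef_pos: [463.7, -232.7, 194.3]
tool_rot: [3.131, -0.017, -1.838]
force: [-1.5, 1.1, 5.1]
width: 12.6
```

Request:
step_arm(
  linear=[
    [0,0,0],
    [0,0,0],
    [0,0,0],
    [0,0,0],
    [0,0,0],
    [0,0,0],
    [0,0,0],
    [0,0,0],
  ],
  yaw=[0,0,0,0,0,0,0,0],
  gripper=[-0.7,-0.3,0.2,0.6,1,1,1,1],
)

```text
clock: 35.83
eef_pos: [463.2, -232.7, 193.7]
tool_rot: [3.13, -0.017, -1.838]
force: [0.1, -0.5, -0.1]
width: 85.5
```

Request:
step_arm(
  linear=[
    [0,0,-5],
    [0,0,-15],
    [0,0,-30],
    [0,0,-50],
    [0,0,-70],
    [0,0,-75],
  ],
  yaw=[0,0,0,0,0,0],
  gripper=[1,1,1,1,1,1],
)

```text
clock: 36.33
eef_pos: [466.3, -232.2, 272.5]
tool_rot: [3.137, -0.018, -1.838]
force: [1.1, -0.0, -0.1]
width: 85.3
```

Request:
step_arm(
  linear=[
    [-20,0,0],
    [-50,0,0],
    [-85,0,0],
    [-120,0,0],
    [-150,0,0],
    [-170,0,0],
    [-170,0,0],
    [-170,0,0],
  ],
  yaw=[0,0,0,0,0,0,0,0],
  gripper=[1,1,1,1,1,1,1,1],
)

```text
clock: 37.0
eef_pos: [509.4, -66.6, 265.9]
tool_rot: [3.13, -0.017, -1.835]
force: [-0.3, -0.1, -0.0]
width: 85.5
```

```bash
python3 chk.py wood_lid_center 22;python3 go.py
python3 - <<'E'
from h import *
im=cams.get_image('top');cv2.imwrite('pics/t22.png',im['frame'][:,:,::-1])
for n in ['wood_lid_center','lemon_center','garlic_center']:
  r=cams.regions_of('top',n)
  if not r: print(n,None);continue
  p=pts(im,r[0]['pixels']);m=np.median(p,0);q=p[abs(p[:,2]-m[2])<4];print(n,m.round(),cv2.minAreaRect(q[:,:2].astype(np.float32)))
E
```

```text
t 37.15 pos [508.9 -69.4 265.8] rpy [ 179.4   -1.1 -105.4] F [ 0.7 -0.5 -0.4] w 85.3
wood_lid_center None
lemon_center None
garlic_center [556. 161.  36.] ((557.6121826171875, 163.8094940185547), (44.68566131591797, 46.819950103759766), 0.577735185623169)
```

View pics/s22.png

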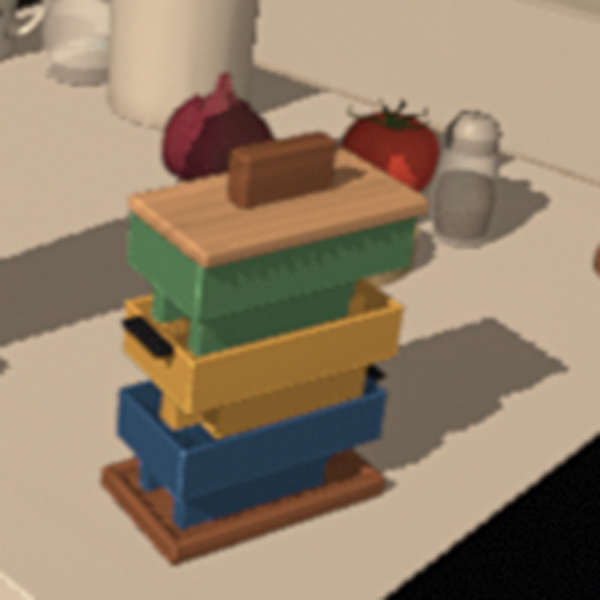

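View pics/t22.png

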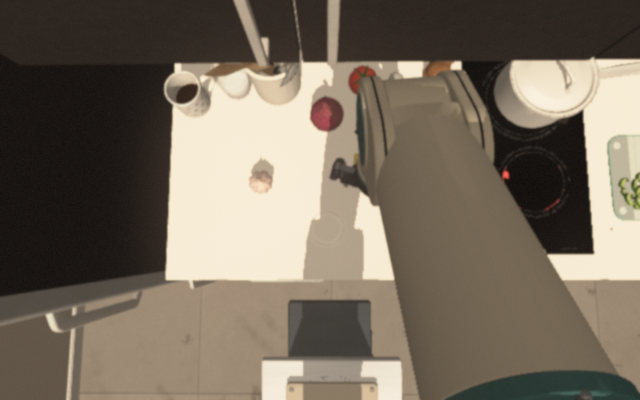

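The stack is complete in the scene view. The arm hides it and the lemon in the top view, so I'll move the arm aside for one last check.

Request:
step_arm(
  linear=[
    [-20,20,0],
    [-50,30,0],
    [-85,40,0],
    [-120,50,0],
    [-155,60,0],
    [-190,65,0],
    [-220,65,0],
    [-230,65,0],
  ],
  yaw=[0,0,0,0,0,0,0,0],
  gripper=[1,1,1,1,1,1,1,1],
)

```text
clock: 38.02
eef_pos: [507.6, 176.8, 262.8]
tool_rot: [3.131, -0.013, -1.832]
force: [0.5, 0.2, 0.3]
width: 85.4
```

Request:
step_arm(
  linear=[
    [0,0,0],
    [0,0,0],
    [0,0,0],
  ],
  yaw=[0,0,0],
  gripper=[1,1,1],
)

```text
clock: 38.27
eef_pos: [507.1, 168.7, 262.3]
tool_rot: [3.13, -0.019, -1.84]
force: [-0.1, -1.0, -0.6]
width: 85.2
```

Run:
```python
from h import *
im=cams.get_image('top');cv2.imwrite('pics/t23.png',im['frame'][:,:,::-1])
for n in ['wood_lid_center','lemon_center','garlic_center']:
  r=cams.regions_of('top',n)
  if not r: print(n,None);continue
  p=pts(im,r[0]['pixels']);m=np.median(p,0);q=p[abs(p[:,2]-m[2])<4];print(n,m.round(),cv2.minAreaRect(q[:,:2].astype(np.float32)))
im=cams.get_image('scene')
r=cams.regions_of('scene','lemon_center');print(len(r),[ (x['pixel'],np.median(pts(im,x['pixels']),0)) for x in r[:1]])
s=ctrl.read_state();print(s['clock'],s['force'],abs(s['qd']).max())
```

```text
wood_lid_center [ 462. -231.  164.] ((463.8978271484375, -233.6794891357422), (62.77540588378906, 119.86261749267578), 75.49778747558594)
lemon_center [596. -81.  43.] ((599.0421752929688, -82.75982666015625), (50.18706512451172, 44.5513916015625), 54.10340881347656)
garlic_center [565. 156.  39.] ((567.5380249023438, 161.7070770263672), (43.51841735839844, 22.81241226196289), 73.25579071044922)
0 []
38.5667 [ 0.06044174  0.40315179 -0.41724018] 0.006589014519326901
```

View pics/t23.png

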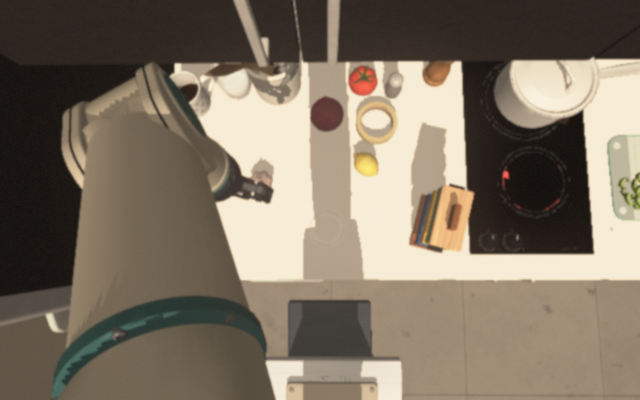

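The lid plate top is at 164 mm, exactly the expected height, and the stack at (443,217) is straight. The lemon has not moved; the garlic is now half hidden by the gripper, but it read unchanged a moment earlier. Handing in.

```bash
python3 -c "
from cell import ctrl
print(ctrl.finish_job())"
```

```text
the job is handed in; nothing more can be done
None
```

The stack is done and handed in after about 39 s: blue tub in the tray, yellow on blue, green on yellow, and the lid on top. Each tab points opposite to the one below.

**Last checks**
- **Stack:** the lid plate's top measured 164 mm, exactly the expected height, so no tub has sunk in. Each layer's measured centre was within about 2 mm of the tray's.
- **Robot:** the gripper was open and clear of everything, with a wrist force of about 0.5 N. The highest wrist force I read was about 9 N, while setting a tub down.
- **Lemon:** unchanged in the top view. The scene-camera network did not find it in the last picture.
- **Garlic:** unchanged in the clear top view just before the end. In the final picture the gripper half hid it, and that partial reading was about 10 mm off.

**One thing went wrong:** on the first approach to the yellow tub, the wrist reached its lower joint limit, short of the grasp. This left the tool tilted about 1° for the rest of the job. I gripped the yellow and green tubs about 30 mm off centre instead, and both still sat level.

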